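# Put the specimen mounts away with self-closing tweezers

### The job

The brass specimen mounts on the bench mat have been viewed and must go back in their storage box: fold its lid open past upright, where the stiff hinge keeps it, and with the self-closing tweezers (never with the fingers) set every mount from the mat upright on the floor of an empty pocket, one to each, leaving the mounts already stored in their pockets. Then return the tweezers to the slot of their stand, tips down, and fold the lid fully shut, without disturbing the things that stand around. The number of mounts varies, and one may be knocked aside while you work.

Things in the scene. Friction and masses are not known exactly. Their poses are not given: they have to be found in the camera images.
- box: open-topped grey plastic storage box, 88 mm (x) by 128 mm (y), walls 4 mm thick, 28 mm tall, fixed to the bench; origin at the centre of its underside, z up; the lid's hinge runs along its +x side and its -x side is the front. 2 (x) by 3 (y) pockets in a white insert
- lid (a joint): angle of the box's clear lid: 0 = shut, flat on the box; grows as it folds up and back, pi/2 = upright, stop at 1.95. The hinge is stiff (about 0.12 N m of friction), so the lid stays at any angle where it is left
- lid_hinge (a point): mid-point of the lid's hinge line, 28.5 mm above the bench; the hinge runs along this point's y, and at joint 0 the lid reaches 88 mm from it along -x; the point's frame turns with the lid
- lid_handle (a point): where to grasp the lid's handle, a flat bar out of the middle of the lid's front edge, in its plane: 40 mm long along x (25 mm from this point to the lid's edge, 15 mm to the free end), 14 mm wide along y (the hinge's direction), 8 mm thick. 31.5 mm above the bench when shut, 113 mm from the hinge. Pinched across y, it can turn between the pads. Frame turns with the lid, x towards the hinge
- cell0 (a point): centre of the floor of a pocket in the box's white insert: a square pocket 26 mm wide and 5 mm deep that takes one mount, its floor 6 mm above the bench, the insert's flat top 11 mm; x and y along its sides. Pockets are 40 mm apart, their centres 20 mm from the box's nearest inner walls (which rise 17 mm above the insert). This one: front row, -y end
- cell1 (a point): centre of the floor of a pocket in the box's white insert: a square pocket 26 mm wide and 5 mm deep that takes one mount, its floor 6 mm above the bench, the insert's flat top 11 mm; x and y along its sides. Pockets are 40 mm apart, their centres 20 mm from the box's nearest inner walls (which rise 17 mm above the insert). This one: front row, middle
- cell2 (a point): centre of the floor of a pocket in the box's white insert: a square pocket 26 mm wide and 5 mm deep that takes one mount, its floor 6 mm above the bench, the insert's flat top 11 mm; x and y along its sides. Pockets are 40 mm apart, their centres 20 mm from the box's nearest inner walls (which rise 17 mm above the insert). This one: front row, +y end
- cell3 (a point): centre of the floor of a pocket in the box's white insert: a square pocket 26 mm wide and 5 mm deep that takes one mount, its floor 6 mm above the bench, the insert's flat top 11 mm; x and y along its sides. Pockets are 40 mm apart, their centres 20 mm from the box's nearest inner walls (which rise 17 mm above the insert). This one: hinge-side row, -y end
- cell4 (a point): centre of the floor of a pocket in the box's white insert: a square pocket 26 mm wide and 5 mm deep that takes one mount, its floor 6 mm above the bench, the insert's flat top 11 mm; x and y along its sides. Pockets are 40 mm apart, their centres 20 mm from the box's nearest inner walls (which rise 17 mm above the insert). This one: hinge-side row, middle
- cell5 (a point): centre of the floor of a pocket in the box's white insert: a square pocket 26 mm wide and 5 mm deep that takes one mount, its floor 6 mm above the bench, the insert's flat top 11 mm; x and y along its sides. Pockets are 40 mm apart, their centres 20 mm from the box's nearest inner walls (which rise 17 mm above the insert). This one: hinge-side row, +y end
- slot (a point): centre of the mouth of the slot in the top of the tweezers' stand, a white block 56 by 56 mm and 56 mm tall, fixed; the slot is 14 mm (x) by 26 mm (y), 50 mm deep to its floor, z up
- tweezers_grip (a point): middle of the grip faces of loose steel cross-lock tweezers (36 g, 120 mm long; squeezing opens the tips), standing tips down in the slot. z from tips to rear, y the way to squeeze. 80 mm above the tips' ends, 40 mm below the rear end. The two faces, 20 mm tall (z), 9 mm wide (x), are 28 mm apart outside when free, 23 mm with a 16 mm mount held, 19 mm fully open
- tweezers_tips (a point): point midway between the tips, 4.5 mm above their ends; axes as tweezers_grip. The tips are 7 mm wide (x), 9 mm tall (z), 2.4 mm thick, part along y. The spring pushes the fingers apart as they yield: let the tips close in small steps, for fingers that fly open lose the tweezers
- tw_left (a joint): how far each arm of the tweezers is squeezed: 0 = tips shut (springs back), 0.115 = stop, 26 mm between the tips; gap = 0.232 m x angle, so about 0.07 with a mount held. Opens from 8 to 10 N a side at the grip faces, fully at 18 N or more; with up to 6 N the fingers hold the tweezers without opening them, and the tips then grip a mount with about 2 N
- m0_mid (a point): a squat upright brass cylinder (specimen mount), 16 mm in diameter and 12 mm tall, about 20 g, with a dark polished specimen 10 mm across on its top face; this point is its centre, half-way up (6 mm above its foot), z up its axis. Stands on the mat at the start and is to be stored; None if absent
- m1_mid (a point): a squat upright brass cylinder (specimen mount), 16 mm in diameter and 12 mm tall, about 20 g, with a dark polished specimen 10 mm across on its top face; this point is its centre, half-way up (6 mm above its foot), z up its axis. Stands on the mat at the start and is to be stored; None if absent
- m2_mid (a point): a squat upright brass cylinder (specimen mount), 16 mm in diameter and 12 mm tall, about 20 g, with a dark polished specimen 10 mm across on its top face; this point is its centre, half-way up (6 mm above its foot), z up its axis. Stands on the mat at the start and is to be stored; None if absent
- m3_mid (a point): a squat upright brass cylinder (specimen mount), 16 mm in diameter and 12 mm tall, about 20 g, with a dark polished specimen 10 mm across on its top face; this point is its centre, half-way up (6 mm above its foot), z up its axis. Stands on the mat at the start and is to be stored; None if absent
- s0_mid (a point): a squat upright brass cylinder (specimen mount), 16 mm in diameter and 12 mm tall, about 20 g, with a dark polished specimen 10 mm across on its top face; this point is its centre, half-way up (6 mm above its foot), z up its axis. Stands in a pocket of the box already; None if absent
- s1_mid (a point): a squat upright brass cylinder (specimen mount), 16 mm in diameter and 12 mm tall, about 20 g, with a dark polished specimen 10 mm across on its top face; this point is its centre, half-way up (6 mm above its foot), z up its axis. Stands in a pocket of the box already; None if absent
- s2_mid (a point): a squat upright brass cylinder (specimen mount), 16 mm in diameter and 12 mm tall, about 20 g, with a dark polished specimen 10 mm across on its top face; this point is its centre, half-way up (6 mm above its foot), z up its axis. Stands in a pocket of the box already; None if absent
- objective: bystander: microscope objective standing on its thread, 29 mm in diameter, 45 mm tall; origin at its underside
- dish: bystander: glass dish 60 mm across, 13 mm tall; origin at its underside
- reagent: bystander: small amber bottle 36 mm in diameter, 62 mm tall; origin at its underside

How it is judged (in metres and radians):
On the way, in this order (a step that is already met when the one before it is completed fails the run):
1. the lid is folded open past upright (value of joint lid above 1.5 rad), for 0.3 s.
2. every mount stands upright in a pocket of its own, let go by the tweezers (horizontal distance between each of m0_mid, m1_mid, m2_mid, m3_mid, s0_mid, s1_mid, s2_mid and box below 0.065 m and z of m0_mid in the frame of box between 0.009 and 0.0145 m and angle between each of m0_mid, m1_mid, m2_mid, m3_mid, s0_mid, s1_mid, s2_mid's own z axis and vertical below 0.15 rad and z of m1_mid in the frame of box between 0.009 and 0.0145 m and z of m2_mid in the frame of box between 0.009 and 0.0145 m and z of m3_mid in the frame of box between 0.009 and 0.0145 m and z of s0_mid in the frame of box between 0.009 and 0.0145 m and z of s1_mid in the frame of box between 0.009 and 0.0145 m and z of s2_mid in the frame of box between 0.009 and 0.0145 m and contact force between each of m0, m1, m2, m3 and tweezers below 0.05 N), for 0.3 s.
At the end, for the whole second after the job is handed in: Every mount stands upright (within 0.15 rad) on the floor of a pocket (one each), those stored before moved less than 25 mm; the tweezers stand at rest in their slot, tips at least 35 mm below its mouth, upright within 0.3 rad; the lid is shut to within 0.06 rad (horizontal distance between each of m0_mid, m1_mid, m2_mid, m3_mid, s0_mid, s1_mid, s2_mid and box below 0.065 m and z of m0_mid in the frame of box between 0.009 and 0.0145 m and angle between each of m0_mid, m1_mid, m2_mid, m3_mid, s0_mid, s1_mid, s2_mid's own z axis and vertical below 0.15 rad and z of m1_mid in the frame of box between 0.009 and 0.0145 m and z of m2_mid in the frame of box between 0.009 and 0.0145 m and z of m3_mid in the frame of box between 0.009 and 0.0145 m and z of s0_mid in the frame of box between 0.009 and 0.0145 m and z of s1_mid in the frame of box between 0.009 and 0.0145 m and z of s2_mid in the frame of box between 0.009 and 0.0145 m and distance of each of s0_mid, s1_mid, s2_mid from where it was at the start of the episode below 0.025 m and value of joint lid below 0.06 rad and horizontal distance between tweezers_tips and slot below 0.014 m and z of tweezers_tips in the frame of slot below -0.035 m and angle between tweezers_tips's own z axis and vertical below 0.3 rad and linear speed of tweezers below 0.02 m/s); the robot touches nothing.
It fails at once if a mount is touched by the robot itself instead of the tweezers (contact force between any of the fingers, the arm and m0 above 0.3 N or contact force between any of the fingers, the arm and m1 above 0.3 N or contact force between any of the fingers, the arm and m2 above 0.3 N or contact force between any of the fingers, the arm and m3 above 0.3 N or contact force between any of the fingers, the arm and s0 above 0.3 N or contact force between any of the fingers, the arm and s1 above 0.3 N or contact force between any of the fingers, the arm and s2 above 0.3 N).
It fails at once if a bystander is moved more than 20 mm (distance of any of objective, dish, reagent from where it was at the start of the episode above 0.02 m).
Of m0, m1, m2, m3 only 3 to 4 are there at a start; the rules pass over those that are not, and their reading is None.
Of s0, s1, s2 only 1 to 2 are there at a start; the rules pass over those that are not, and their reading is None.
At some moment in a run one of m0, m1, m2, m3 may be knocked a few centimetres aside while the robot is not near it.
It also fails if it takes over 210 s, if anything falls off the work surface, if the arm or the gripper's body presses on something with over 40 N, if the wrist force passes 120 N, or if a joint passes its speed limit or range.

### The arm

A 7-joint arm with a two-finger parallel gripper is mounted at the origin on the work surface. World frame = base frame: x ahead of the robot, y to its left, z up, the work surface at z = 0. Lengths are in mm, angles in rad, forces in N, time in s.
With the tool pointing down it reaches from about 400 to 875 mm from the base axis. Payload 6.5 kg.
Tool frame: the origin (TCP) lies at the very end of the fingers, on their centre line; the grasp point (between the pads) lies 19 mm behind it (ctrl.pinch_z is the distance from the TCP to the grasp point, in mm); z points along the fingers, y is the line along which they close (so a half turn about z gives the same grasp; the last joint's range is limited). The gripper opens to 88 mm and grips with 3 to 60 N. Pads are 18 mm wide; open, the fingers measure 123 mm over their backs; the gripper's body (75 mm by 187 mm) begins 45 mm behind the grasp point.
Start: joints at [1.102, 0.536, -0.004, 1.538, 0.003, 1.067, -0.071], TCP at [254.793, -597.972, 238.716] pointing down, gripper open.
Joint ranges: [-2.7, 2.7], [-0.37, 2.16], [-1.27, 1.26], [0.24, 2.4], [-1.31, 4.45], [0.19, 1.91], [-2.76, 2.76]. Speed limits (rad/s): [2.39, 2.39, 3.14, 3.14, 3.14, 3.14, 3.14].

### API

Orientations are given as a unit quaternion [x, y, z, w].
In Python, from workcell import ctrl, imaging, ticket gives the robot as it stands.
- The arm moves only by the tool step_arm, never from a script. Its argument "rows" is a list of rows, each a list of 6 numbers: the shift along the world's x, y, z normalised to -1 to 1, where 1 is 0.02 m, then the turn, a rotation vector about the world's x, y, z normalised to -1 to 1, where 1 is 6 degrees. A call has 1 to 8 rows; each row shifts and turns the commanded pose from where the row before left it; what a row does not reach is not made up. A row lasts 1/12 s, in which the tool goes at most 41.7 mm and 7.16 degrees, less where a joint would pass 70% of its speed; a pose out of reach is approached as far as the arm can. A call with a number of a shift or a turn outside -1 to 1 is refused whole. A call with a gripper value outside its range is refused whole. "grip" is the opening, from -1 (shut) to 1 (fully open), set as the call begins (left out, the last holds). The fingers move at their own pace and stop on an object; the grip force is fixed at half the most. Time passes only in rows, so rows that do not move let the fingers close. It gives the time, the measured TCP pose, the force, the opening and the grip force at its end, in the units of the state.
- ctrl.observe(): the state, without advancing time (a new reading comes with each control period).
- imaging.snapshot(name): name is "scene" or "side" or "wrist"; returns the picture (420x560x3 uint8, red, green, blue); there is no depth.
- imaging.camera_info(name): a dict with "mtx" (3x3 intrinsics, pixels), "camera_from_world" (4x4, takes a point from world to camera coordinates); the wrist camera has in their place "T_tool_cam" (4x4, takes a point from camera to tool coordinates, whose origin is the TCP and whose axes are the flange's). Camera axes: x right, y down, z forward; pixel columns grow to the right and rows downward; lengths in mm; the calibration is good to about 2 mm. A picture is of the moment at which its call begins: read the wrist's pose just before it. camera_info takes no time and is no camera call.
- ticket.job_done(): hands the job in; it is judged then, once.
Trained networks look in the newest picture that a camera, given by its name, has taken for a name from the list of things; names that differ only in an ending like _2 or _b are one class to them, and where a whole thing is asked for, a point or a joint stands for the part that bears it (a point fixed in the world has none). Each returns a list of dicts, best first, with "conf" (0 to 1); they miss things now and then, are a little off and sometimes report something else, mostly with a low value. They report only what shows in the picture. A call takes as long as a camera call.
- imaging.recognise(query, camera): "point" ([x, y, z] in mm, in world coordinates, good to about 4 mm: the middle of the surface that is visible of it).
- imaging.place_of(query, camera): "point" ([x, y, z] in mm, in world coordinates, good to about 4 mm: a listed point, or the origin of a listed thing).
The state is a dict: "t": time; "joint_pos": joint angles; "joint_velocities": joint speeds; "joint_efforts": joint torques, N m; "tool_pos": TCP position; "orientation": TCP orientation; "contact_force": force on the tool from outside, world axes, zero at the start; "ft_torque": the same for the moment, N m; "gripper_width": finger opening in mm; "grasp_force": force on a finger pad.
Only numpy, scipy, OpenCV 4.12 (cv2) and the standard library are available. Lean on these libraries where they do the work, as an engineer would, in place of code of your own. Each camera call takes 0.05 s, during which the arm holds its last target. There are 200 camera calls.

## Working session

There is one attempt and no reset: what is moved stays moved. The work goes in short steps, Python scripts to look and compute and a tool call to move; the robot and the scene stay as the last step left them, time stands still between calls to the robot, and variables do not carry over. Pictures are saved under pics/ and viewed, at most 14 in all, crops included, and the job is handed in when it is done.

Besides the shell and the picture viewer there is one more tool, called after "Call:" by a JSON object that holds its "name" and its "arguments". step_arm: Moves the arm, as the interface text tells. Its arguments: {"type":"object","properties":{"rows":{"type":"array","items":{"type":"array","items":{"type":"number","minimum":-1,"maximum":1}}},"grip":{"type":"number"}},"required":["rows"]}

```bash
mkdir -p pics; ls; python3 - <<'E'
from workcell import ctrl, imaging, ticket
import cv2
s=ctrl.observe(); print(s['t'],s['tool_pos'],s['orientation'],s['gripper_width'])
for c in ['scene','side']:
    im=imaging.snapshot(c); cv2.imwrite(f'pics/{c}0.png',im[:,:,::-1])
for q in ['box','lid_hinge','lid_handle','slot','tweezers_grip','tweezers_tips','cell0','cell5','m0_mid','s0_mid','objective','dish','reagent']:
    for c in ['scene','side']:
        try: r=imaging.place_of(q,c); print(q,c,[(round(float(d['conf']),2),[round(float(v)) for v in d['point']]) for d in r][:8])
        except Exception as e: print(q,c,e)
print(ctrl.observe()['t'])
E
```

```text
pics
0.0 [ 254.53664532 -597.44432273  237.84155887] [ 9.79784406e-01  2.00054485e-01 -2.29439582e-04 -8.17954390e-04] 87.8522500068685
box scene [(0.56, [540, -183, 2]), (0.51, [509, -145, 4])]
box side [(0.59, [542, -177, -1])]
lid_hinge scene [(0.68, [559, -178, 6]), (0.63, [582, -173, 30])]
lid_hinge side [(0.75, [581, -172, 29])]
lid_handle scene [(0.9, [473, -192, 47]), (0.25, [542, 310, 11])]
lid_handle side [(0.95, [474, -191, 49])]
slot scene [(0.72, [477, 64, 54])]
slot side [(0.68, [478, 62, 55]), (0.32, [542, -179, -3])]
tweezers_grip scene [(0.41, [477, 66, 85])]
tweezers_grip side [(0.53, [475, 66, 86]), (0.53, [541, -178, 0])]
tweezers_tips scene [(0.64, [478, 66, 10])]
tweezers_tips side [(0.78, [478, 60, 13]), (0.69, [561, -174, 9]), (0.35, [526, -225, 4])]
cell0 scene [(0.93, [556, -174, 6]), (0.87, [568, -212, 5]), (0.87, [545, -137, 2]), (0.86, [518, -181, 7]), (0.6, [530, -222, 6])]
cell0 side [(0.95, [518, -180, 4]), (0.95, [567, -214, 8]), (0.94, [558, -173, 7]), (0.83, [527, -223, 5]), (0.69, [554, -133, 8]), (0.56, [513, -141, 8])]
cell5 scene [(0.93, [556, -174, 6]), (0.87, [568, -212, 5]), (0.87, [545, -137, 2]), (0.86, [518, -181, 7]), (0.6, [530, -222, 6])]
cell5 side [(0.95, [518, -180, 4]), (0.95, [567, -214, 8]), (0.94, [558, -173, 7]), (0.83, [527, -223, 5]), (0.69, [554, -133, 8]), (0.56, [513, -141, 8])]
m0_mid scene [(0.56, [486, 218, 4]), (0.27, [541, 311, 7])]
m0_mid side [(0.62, [482, 223, 7])]
s0_mid scene []
s0_mid side [(0.59, [515, -183, 4]), (0.51, [562, -172, 8])]
objective scene [(0.53, [697, 39, 1])]
objective side [(0.64, [570, -367, 3]), (0.45, [699, 48, -2])]
dish scene [(0.53, [748, -114, -2])]
dish side [(0.89, [752, -115, -1])]
reagent scene [(0.6, [568, -368, -2])]
reagent side [(0.7, [570, -364, 2]), (0.47, [697, 46, -2])]
1.4
```

View pics/scene0.png

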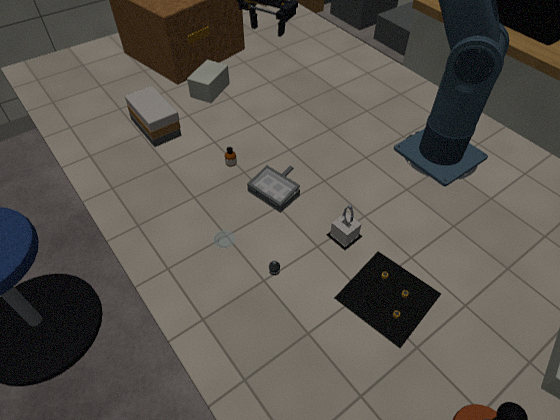

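View pics/side0.png

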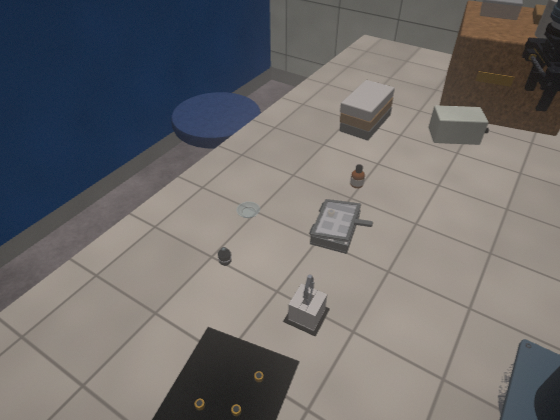

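Call:
{"name": "step_arm", "arguments": {"rows": [[0.52,0.967,-0.1,0,0,-0.1],[0.52,0.967,-0.1,0,0,-0.1],[0.52,0.967,-0.1,0,0,-0.1],[0.52,0.967,-0.1,0,0,-0.1],[0.52,0.967,-0.1,0,0,-0.1],[0.52,0.967,-0.1,0,0,-0.1],[0.52,0.967,-0.1,0,0,-0.1]]}}

```text
t: 1.98
tool_pos: [328.0, -461.7, 224.7]
orientation: [0.987, 0.164, 0.0, 0.0]
contact_force: [0.2, 0.7, 0.2]
gripper_width: 87.9
grasp_force: 0.0
```

Call:
{"name": "step_arm", "arguments": {"rows": [[0.52,0.967,-0.1,0,0,-0.1],[0.52,0.967,-0.1,0,0,-0.1],[0.52,0.967,-0.1,0,0,-0.1],[0.52,0.967,-0.1,0,0,-0.1],[0.52,0.967,-0.1,0,0,-0.1],[0.52,0.967,-0.1,0,0,-0.1],[0.52,0.967,-0.1,0,0,-0.1]]}}

```text
t: 2.57
tool_pos: [400.9, -326.3, 210.8]
orientation: [0.992, 0.127, 0.0, 0.0]
contact_force: [0.5, -0.2, -0.5]
gripper_width: 87.7
grasp_force: 0.0
```

Call:
{"name": "step_arm", "arguments": {"rows": [[0.52,0.967,-0.1,0,0,-0.1],[0.52,0.967,-0.1,0,0,-0.1],[0.52,0.967,-0.1,0,0,-0.1],[0.52,0.967,-0.1,0,0,-0.1],[0.52,0.967,-0.1,0,0,-0.1],[0.52,0.967,-0.1,0,0,-0.1],[0.52,0.967,-0.1,0,0,-0.1],[0,0,0,0,0,0]]}}

```text
t: 3.23
tool_pos: [475.4, -187.2, 196.7]
orientation: [0.996, 0.094, 0.001, -0.001]
contact_force: [0.3, 0.2, 0.2]
gripper_width: 87.9
grasp_force: 0.0
```

```bash
cat > h.py <<'E'
from workcell import ctrl, imaging, ticket
import cv2, numpy as np
from scipy.spatial.transform import Rotation as R
def st():
    s=ctrl.observe(); M=R.from_quat(s['orientation']).as_matrix()
    print('t',round(s['t'],2),'tcp',np.round(s['tool_pos'],1),'yawY',round(float(np.degrees(np.arctan2(M[1,1],M[0,1]))),2),'zax',np.round(M[:,2],3),'w',round(s['gripper_width'],1),'gf',round(float(np.max(s['grasp_force'])),1),'F',np.round(s['contact_force'],1))
    return s
def snap(c,name=None):
    s=ctrl.observe(); im=imaging.snapshot(c)
    if name: cv2.imwrite(f'pics/{name}.png',im[:,:,::-1])
    ci=imaging.camera_info(c); K=np.array(ci['mtx'])
    if c=='wrist':
        T=np.eye(4);T[:3,:3]=R.from_quat(s['orientation']).as_matrix();T[:3,3]=s['tool_pos']
        W=T@np.array(ci['T_tool_cam'])
    else: W=np.linalg.inv(np.array(ci['camera_from_world']))
    return im,K,W
def ray(K,W,u,v,z):
    "world point at height z seen at pixel u,v"
    d=W[:3,:3]@np.linalg.inv(K)@[u,v,1]; o=W[:3,3]
    return o+d*(z-o[2])/d[2]
def proj(K,W,p):
    q=K@(np.linalg.inv(W)@[*p,1])[:3]; return q[:2]/q[2]
def find(q,c,n=8,rec=False):
    r=(imaging.recognise if rec else imaging.place_of)(q,c)
    print(q,c,[(round(float(d['conf']),2),[round(float(v),1) for v in d['point']]) for d in r][:n])
    return r
E
python3 - <<'E'
from h import *
st()
im,K,W=snap('wrist','w1')
print(imaging.camera_info('wrist')['T_tool_cam'].round(2),K)
for q in ['lid_handle','lid_hinge','cell0','s0_mid','box']: find(q,'wrist')
E
```

```text
t 3.23 tcp [ 475.4 -187.2  196.7] yawY -79.2 zax [ 0.001  0.002 -1.   ] w 87.9 gf 0.0 F [0.3 0.2 0.2]
[[   0.     -0.96   -0.28   71.4 ]
 [   1.     -0.      0.     -0.89]
 [  -0.     -0.28    0.96 -146.24]
 [   0.      0.      0.      1.  ]] [[304.76997215   0.         278.63210513]
 [  0.         304.76997215 209.51079078]
 [  0.           0.           1.        ]]
lid_handle wrist [(0.88, [473.3, -194.7, 47.6])]
lid_hinge wrist [(0.88, [584.7, -172.3, 26.0]), (0.3, [481.3, 64.6, 59.4])]
cell0 wrist [(0.97, [558.1, -175.6, 13.2]), (0.82, [563.1, -211.7, 6.9]), (0.8, [552.2, -136.3, 4.8])]
s0_mid wrist [(0.64, [550.5, -132.8, 7.4]), (0.63, [557.7, -174.8, 10.1])]
box wrist [(0.98, [542.5, -179.6, 2.7])]
```

View pics/w1.png

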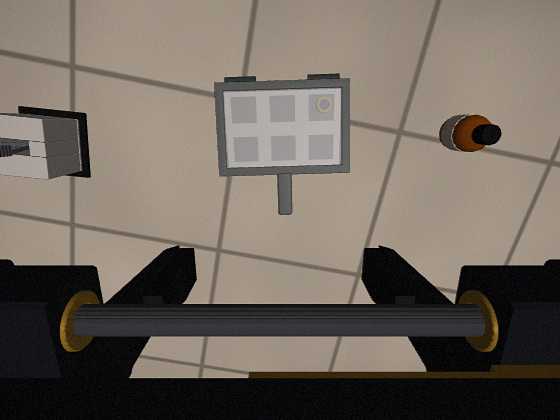

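```bash
python3 - <<'E'
from h import *
im,K,W=snap('wrist')
a=ray(K,W,285,175,43.5);b=ray(K,W,285,214,51);print('handle',a,b,ray(K,W,285,197,48.5),'yaw',np.degrees(np.arctan2(*(a-b)[1::-1])))
for p in [(232,89),(341,87),(341,165),(227,168)]: print(ray(K,W,*p,11).round(1))
# cells centres
for p in [(244,110),(283,108),(324,104),(246,149),(284,148),(321,147)]: print(ray(K,W,*p,6).round(1))
E
```

```text
handle [ 492.87491073 -195.43635156   43.5       ] [ 455.3748709  -202.35890272   51.        ] [ 472.01722902 -199.2682927    48.5       ] yaw 10.459121392801753
[ 564.5 -127.8   11. ]
[ 586.3 -236.4   11. ]
[ 509.2 -255.1   11. ]
[ 483.7 -133.5   11. ]
[ 546.6 -142.2    6. ]
[ 556.  -182.2    6. ]
[ 567.6 -223.7    6. ]
[ 507.1 -150.4    6. ]
[ 515.5 -190.9    6. ]
[ 523.8 -230.3    6. ]
```

```bash
python3 - <<'E'
from h import *
im,K,W=snap('wrist')
for p in [(473.3,-194.7,47.6),(473,-191,48),(557,-174,6),(567,-213,6),(475.4,-187.2,196.7),(477,65,55)]: print('w',p,proj(K,W,p).round(1))
g=cv2.cvtColor(im,cv2.COLOR_RGB2GRAY).astype(int)
print(g[200,265:305]); print(g[104,225:350:1])
for c,pp in [('scene',[(473,-191,48),(472,-199,48)]),('side',[(473,-191,48),(472,-199,48)])]:
    _,K2,W2=snap(c)
    print(c,[proj(K2,W2,p).round(1) for p in pp])
s=imaging.snapshot('side'); cv2.imwrite('pics/sc.png',cv2.resize(s[180:270,290:400],None,fx=6,fy=6,interpolation=cv2.INTER_CUBIC)[:,:,::-1])
E
```

```text
w (473.3, -194.7, 47.6) [280.9 194.9]
w (473, -191, 48) [277.1 194.6]
w (557, -174, 6) [275.6 105.6]
w (567, -213, 6) [314.  102.8]
w (475.4, -187.2, 196.7) [270.  255.4]
w (477, 65, 55) [  5.6 143.8]
[157 156 159 158 157 156 161  96  62  86  88  89  92  91  93  96  91 100
  97  98  81  94 151 157 152 157 153 155 155 155 151 155 155 157 155 154
 155 154 154 153]
[151 143 147 148 150 145 147 146 147 152 147 147 148 147 146 149 147 147
 145 148 148 150 150 147 147 176 176 175 174 175 175 174 176 174 175 174
 176 174 165 153 147 149 147 152 153 148 153 152 148 153 152 153 152 153
 151 154 150 150 151 152 150 151 151 156 178 176 177 179 176 178 174 175
 177 176 175 176 180 170 150 153 153 153 151 151 156 142 135 163 165 167
 153 145 143 141 137 154 159 164 159 160 157 151 152 176 181 181 176 179
 180 155  52  89  96  96  94  95  93  94 101 146 148 147 148 145 147]
scene [array([289.1, 170.1]), array([287.7, 168.5])]
side [array([365.2, 223.1]), array([367.1, 221.2])]
```

View pics/sc.png

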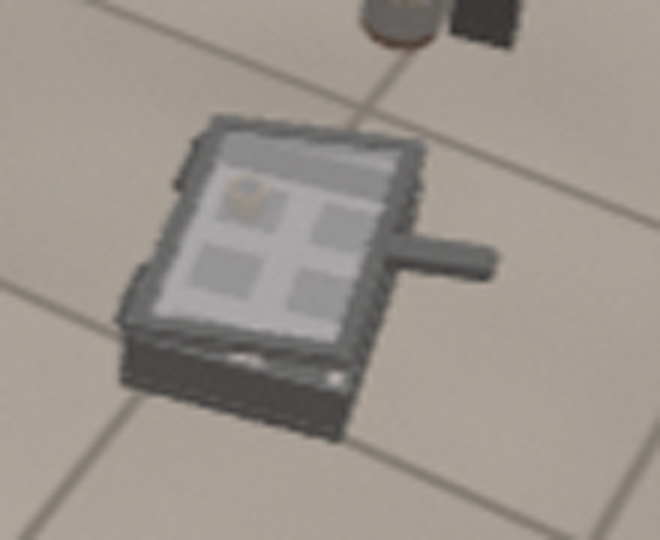

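Call:
{"name": "step_arm", "arguments": {"rows": [[-0.15,-0.31,-1,0,0,0],[0,0,-1,0,0,0],[0,0,-1,0,0,0],[0,0,-1,0,0,0],[0,0,-1,0,0,0],[0,0,-1,0,0,0],[0,0,-1,0,0,0],[0,0,-1,0,0,0]], "grip": -0.3}}

```text
t: 4.45
tool_pos: [470.2, -198.2, 35.8]
orientation: [0.996, 0.091, 0.0, 0.0]
contact_force: [0.1, -0.4, 0.2]
gripper_width: 37.3
grasp_force: 0.0
```

Call:
{"name": "step_arm", "arguments": {"rows": [[0,0,-0.4,0,0,0],[0,0,0,0,0,0],[0,0,0,0,0,0]]}}

```text
t: 4.7
tool_pos: [470.3, -198.1, 28.9]
orientation: [0.996, 0.091, -0.0, -0.0]
contact_force: [0.2, -0.1, 0.3]
gripper_width: 31.0
grasp_force: 0.0
```

```bash
python3 - <<'E'
from h import *
st(); find('lid_handle','wrist'); snap('wrist')
im,K,W=snap('wrist'); g=cv2.cvtColor(im,cv2.COLOR_RGB2GRAY).astype(int)
find('lid_handle','wrist');find('lid_hinge','wrist')
print(proj(K,W,(472.5,-193.3,48)),g[int(proj(K,W,(472.5,-193.3,48))[1])-15,230:330])
E
```

```text
t 4.7 tcp [ 470.3 -198.1   28.9] yawY -79.53 zax [-0.  0. -1.] w 31.0 gf 0.0 F [ 0.2 -0.1  0.3]
lid_handle wrist [(0.71, [475.1, -193.6, 44.9]), (0.25, [478.3, 61.4, 58.5])]
lid_handle wrist [(0.78, [473.7, -195.3, 46.2])]
lid_hinge wrist []
[270.05826095 274.56338788] [ 14  10   9  13  13   9  14   6   8   8  16   8  10  10  12  13  15   2
   5  83 185 191 196  95  71  81  94 104 108 100 102  99 105 104 102 101
 101 106 101 104 104 104 107 103 109 107 109 111 111 110 104  90  83  82
 184 186 186 186 186 188 188 183 187 185 183 182 185 184 185 186 185 184
 184 185 183 182 186 193 110  20   6   0  12  11  10   8  18  14  14   9
  13   9   7  12  11  10   5  15  13  11]
```

Call:
{"name": "step_arm", "arguments": {"rows": [[0.1,0.24,0,0,0,0],[0,0,0,0,0,0],[0,0,0,0,0,0]]}}

```text
t: 5.2
tool_pos: [472.6, -192.7, 29.0]
orientation: [0.996, 0.092, 0.0, -0.0]
contact_force: [-0.3, 0.7, -0.7]
gripper_width: 31.0
grasp_force: 0.0
```

Call:
{"name": "step_arm", "arguments": {"rows": [[0,0,0,0,0,0],[0,0,0,0,0,0],[0,0,0,0,0,0],[0,0,0,0,0,0],[0,0,0,0,0,0],[0,0,0,0,0,0]], "grip": -0.8}}

```text
t: 5.7
tool_pos: [472.2, -193.6, 28.7]
orientation: [0.996, 0.091, 0.0, 0.0]
contact_force: [0.3, -2.2, -0.7]
gripper_width: 13.1
grasp_force: 30.0
```

```bash
python3 - <<'E'
from h import *
s=st()
yaw=np.radians(10.5); ex=np.array([np.cos(yaw),np.sin(yaw)])
g=np.array(s['tool_pos'])+[0,0,19]
ph0=np.arcsin((g[2]-28.5)/113); print('ph0',ph0)
ph=np.linspace(ph0,1.72,25)
d=np.diff(np.c_[-113*np.cos(ph),113*np.sin(ph)],axis=0)
for i,(a,z) in enumerate(d): print([round(a*ex[0]/20,2),round(a*ex[1]/20,2),round(z/20,2),0,0,0],end=',\n' if i%8==7 else ',')
E
```

```text
t 5.7 tcp [ 472.2 -193.6   28.7] yawY -79.52 zax [ 0. -0. -1.] w 13.1 gf 30.0 F [ 0.3 -2.2 -0.7]
ph0 0.17081123536124795
[np.float64(0.07), np.float64(0.01), np.float64(0.36), 0, 0, 0],[np.float64(0.09), np.float64(0.02), np.float64(0.35), 0, 0, 0],[np.float64(0.12), np.float64(0.02), np.float64(0.34), 0, 0, 0],[np.float64(0.14), np.float64(0.03), np.float64(0.34), 0, 0, 0],[np.float64(0.16), np.float64(0.03), np.float64(0.33), 0, 0, 0],[np.float64(0.18), np.float64(0.03), np.float64(0.32), 0, 0, 0],[np.float64(0.2), np.float64(0.04), np.float64(0.3), 0, 0, 0],[np.float64(0.22), np.float64(0.04), np.float64(0.29), 0, 0, 0],
[np.float64(0.24), np.float64(0.04), np.float64(0.27), 0, 0, 0],[np.float64(0.25), np.float64(0.05), np.float64(0.26), 0, 0, 0],[np.float64(0.27), np.float64(0.05), np.float64(0.24), 0, 0, 0],[np.float64(0.28), np.float64(0.05), np.float64(0.22), 0, 0, 0],[np.float64(0.3), np.float64(0.06), np.float64(0.2), 0, 0, 0],[np.float64(0.31), np.float64(0.06), np.float64(0.18), 0, 0, 0],[np.float64(0.32), np.float64(0.06), np.float64(0.16), 0, 0, 0],[np.float64(0.33), np.float64(0.06), np.float64(0.14), 0, 0, 0],
[np.float64(0.34), np.float64(0.06), np.float64(0.12), 0, 0, 0],[np.float64(0.35), np.float64(0.06), np.float64(0.1), 0, 0, 0],[np.float64(0.35), np.float64(0.07), np.float64(0.07), 0, 0, 0],[np.float64(0.35), np.float64(0.07), np.float64(0.05), 0, 0, 0],[np.float64(0.36), np.float64(0.07), np.float64(0.03), 0, 0, 0],[np.float64(0.36), np.float64(0.07), np.float64(0.0), 0, 0, 0],[np.float64(0.36), np.float64(0.07), np.float64(-0.02), 0, 0, 0],[np.float64(0.36), np.float64(0.07), np.float64(-0.04), 0, 0, 0],
```

Call:
{"name": "step_arm", "arguments": {"rows": [[0.07,0.01,0.36,0,0,0],[0.09,0.02,0.35,0,0,0],[0.12,0.02,0.34,0,0,0],[0.14,0.03,0.34,0,0,0],[0.16,0.03,0.33,0,0,0],[0.18,0.03,0.32,0,0,0],[0.2,0.04,0.3,0,0,0],[0.22,0.04,0.29,0,0,0]]}}

```text
t: 6.37
tool_pos: [495.3, -188.4, 81.8]
orientation: [0.996, 0.091, -0.001, -0.0]
contact_force: [-1.0, 0.0, -3.1]
gripper_width: 12.8
grasp_force: 30.0
```

Call:
{"name": "step_arm", "arguments": {"rows": [[0.24,0.04,0.27,0,0,0],[0.25,0.05,0.26,0,0,0],[0.27,0.05,0.24,0,0,0],[0.28,0.05,0.22,0,0,0],[0.3,0.06,0.2,0,0,0],[0.31,0.06,0.18,0,0,0],[0.32,0.06,0.16,0,0,0],[0.33,0.06,0.14,0,0,0]]}}

```text
t: 7.03
tool_pos: [541.5, -178.1, 114.7]
orientation: [0.996, 0.092, -0.001, -0.001]
contact_force: [-4.1, 4.5, -3.3]
gripper_width: 13.2
grasp_force: 30.0
```

Call:
{"name": "step_arm", "arguments": {"rows": [[0.34,0.06,0.12,0,0,0],[0.35,0.06,0.1,0,0,0],[0.35,0.07,0.07,0,0,0],[0.35,0.07,0.05,0,0,0],[0.36,0.07,0.03,0,0,0],[0.36,0.07,0,0,0,0],[0.36,0.07,-0.02,0,0,0],[0.36,0.07,-0.04,0,0,0]]}}

```text
t: 7.7
tool_pos: [597.1, -165.9, 119.7]
orientation: [0.996, 0.092, -0.002, -0.002]
contact_force: [-5.7, 6.3, -4.5]
gripper_width: 13.4
grasp_force: 30.0
```

```bash
python3 - <<'E'
from h import *
st(); snap('side')
find('lid_handle','side')
E
```

```text
t 7.7 tcp [ 597.1 -165.9  119.7] yawY -79.4 zax [-0.005  0.004 -1.   ] w 13.4 gf 30.0 F [-5.7  6.3 -4.5]
lid_handle side [(0.62, [605.0, -164.1, 138.7])]
```

Call:
{"name": "step_arm", "arguments": {"rows": [[0,0,0,0,0,0],[0,0,0,0,0,0],[0,0,0,0,0,0],[0,0,0,0,0,0]], "grip": -0.2}}

```text
t: 8.13
tool_pos: [599.5, -170.1, 121.7]
orientation: [0.996, 0.091, 0.001, 0.001]
contact_force: [-0.6, 0.0, 0.3]
gripper_width: 35.3
grasp_force: 0.0
```

Call:
{"name": "step_arm", "arguments": {"rows": [[0,0,1,0,0,0],[0,0,1,0,0,0],[0,0,1,0,0,0],[-0.5,0.96,0.1,0,0,0],[-0.5,0.96,0.1,0,0,0],[-0.5,0.96,0.1,0,0,0],[-0.5,0.96,0.1,0,0,0],[-0.5,0.96,0.1,0,0,0]]}}

```text
t: 8.8
tool_pos: [548.5, -73.0, 191.7]
orientation: [0.996, 0.091, 0.001, 0.0]
contact_force: [-0.1, -0.1, -0.1]
gripper_width: 35.5
grasp_force: 0.0
```

Call:
{"name": "step_arm", "arguments": {"rows": [[-0.5,0.96,0.1,0,0,0],[-0.5,0.96,0.1,0,0,0],[-0.5,0.96,0.1,0,0,0],[-0.5,0.96,0.1,0,0,0],[-0.5,0.96,0.1,0,0,0],[-0.5,0.96,0.1,0,0,0],[-0.5,0.96,0.1,0,0,0],[0,0,0,0,0,0]], "grip": 0.3}}

```text
t: 9.47
tool_pos: [477.5, 65.0, 205.9]
orientation: [0.996, 0.094, 0.001, -0.001]
contact_force: [0.2, 0.2, -0.7]
gripper_width: 57.5
grasp_force: 0.0
```

Call:
{"name": "step_arm", "arguments": {"rows": [[0,0,0,0,0,0],[0,0,0,0,0,0],[0,0,0,0,0,0]]}}

```text
t: 9.72
tool_pos: [479.1, 59.8, 205.1]
orientation: [0.996, 0.09, 0.0, 0.0]
contact_force: [0.5, -0.1, 0.4]
gripper_width: 57.1
grasp_force: 0.0
```

```bash
python3 - <<'E'
from h import *
st(); im,K,W=snap('wrist','w2')
for q in ['slot','tweezers_grip','tweezers_tips','m0_mid']: find(q,'wrist')
snap('side'); find('m0_mid','side'); find('lid_handle','side'); find('cell0','side')
snap('scene'); find('m0_mid','scene'); find('m0_mid','scene',rec=True);find('lid_handle','scene');find('slot','scene')
E
```

```text
t 9.72 tcp [479.1  59.8 205.1] yawY -79.63 zax [ 0.001 -0.    -1.   ] w 57.1 gf 0.0 F [ 0.5 -0.1  0.4]
slot wrist [(0.94, [480.4, 63.1, 60.0]), (0.49, [535.3, 311.5, 7.7]), (0.45, [559.3, -175.2, 7.9])]
tweezers_grip wrist [(0.74, [476.6, 66.1, 85.8]), (0.44, [560.3, -176.0, 11.4]), (0.2, [539.0, 310.7, 9.6])]
tweezers_tips wrist [(0.73, [481.3, 62.1, 7.9])]
m0_mid wrist [(0.68, [486.7, 222.8, 2.0])]
m0_mid side [(0.62, [481.0, 219.5, 6.9])]
lid_handle side []
cell0 side [(0.88, [511.2, -140.7, 9.0]), (0.87, [566.2, -214.8, 2.7]), (0.76, [561.8, -171.8, 7.6]), (0.74, [527.5, -224.9, 6.1]), (0.7, [520.7, -180.2, 2.6]), (0.59, [553.0, -136.5, 5.8])]
m0_mid scene [(0.54, [485.3, 217.7, 5.3])]
m0_mid scene [(0.54, [489.2, 219.6, 9.6])]
lid_handle scene [(0.76, [603.4, -166.3, 136.7]), (0.39, [559.0, -173.6, 5.1])]
slot scene [(0.76, [474.9, 64.2, 55.6])]
```

View pics/w2.png

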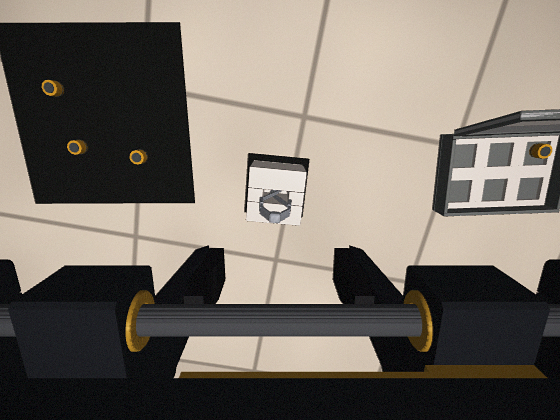

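```bash
python3 - <<'E'
from h import *
im,K,W=snap('wrist')
cv2.imwrite('pics/w2c.png',cv2.resize(im[145:235,230:320],None,fx=6,fy=6,interpolation=cv2.INTER_CUBIC)[:,:,::-1])
# mounts: orange
hsv=cv2.cvtColor(im,cv2.COLOR_RGB2HSV); m=((hsv[...,1]>140)&(hsv[...,2]>90)&(hsv[...,0]>10)&(hsv[...,0]<32)).astype(np.uint8); m[235:]=0
m=cv2.morphologyEx(m,cv2.MORPH_CLOSE,np.ones((9,9)))
n,l,s,c=cv2.connectedComponentsWithStats(m)
for i in range(1,n):
    if s[i,4]>30: print(s[i],c[i].round(1),ray(K,W,*c[i],7).round(1))
g=cv2.cvtColor(im,cv2.COLOR_RGB2GRAY)
# tests of projected slot model
for p in [(478,63,56),(478,64.5,86),(478,64.5,126)]: print(p,proj(K,W,p).round(1))
E
```

```text
[ 43  79  20  16 240] [51.9 85.9] [539.5 315.1   7. ]
[ 68 139  19  15 224] [ 76.8 145.5] [481.6 289.4   7. ]
[539 144  15  15 170] [545.8 150.9] [ 570.7 -224.5    7. ]
[131 149  17  15 200] [138.6 155.6] [482.9 221.5   7. ]
(478, 63, 56) [277.1 195.2]
(478, 64.5, 86) [275.3 202.8]
(478, 64.5, 126) [274.9 216.2]
```

View pics/w2c.png

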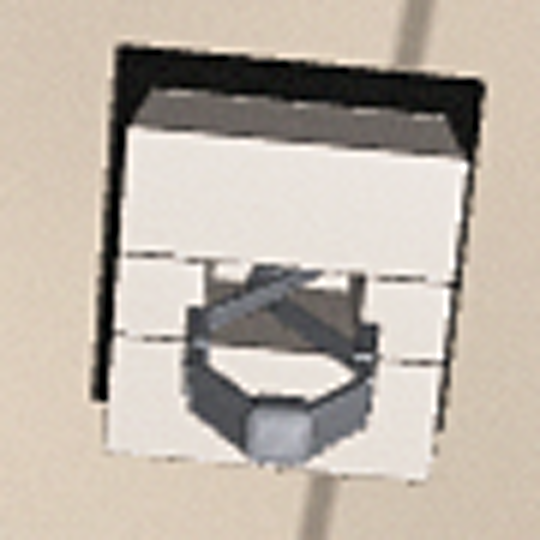

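```bash
python3 - <<'E'
from h import *
st(); im,K,W=snap('wrist')
P=lambda x,y,z: ray(K,W,(x+.5)/6-.5+230,(y+.5)/6-.5+145,z)
q=[P(127,127,56),P(468,158,56),P(432,478,56),P(105,448,56)]
for a in q: print(a.round(1))
print('c',np.mean(q,0).round(1)); 
for a,b in [(0,1),(3,2)]: d=q[b]-q[a]; print(np.degrees(np.arctan2(d[1],d[0])).round(1),np.linalg.norm(d).round(1))
for a,b in [(0,3),(1,2)]: d=q[b]-q[a]; print(np.degrees(np.arctan2(d[1],d[0])).round(1),np.linalg.norm(d).round(1))
print('rear',P(278,432,126).round(1),'faces',P(197,335,90).round(1),P(372,350,90).round(1), 'slot', P(207,260,56).round(1),P(365,272,56).round(1))
E
```

```text
t 10.47 tcp [478.4  61.  204.9] yawY -79.51 zax [-0.  0. -1.] w 57.1 gf 0.0 F [ 0.1  0.1 -0.1]
[502.2  93.4  56. ]
[507.3  38.2  56. ]
[452.5  32.8  56. ]
[447.7  88.5  56. ]
c [477.4  63.2  56. ]
-84.7 55.4
-85.1 55.9
-174.9 54.7
-174.4 55.0
rear [477.8  63.6 126. ] faces [479.1  76.3  90. ] [481.6  50.5  90. ] slot [483.  77.  56.] [485.7  51.   56. ]
```

Call:
{"name": "step_arm", "arguments": {"rows": [[-0.05,0.14,-0.9,0,0,-0.45],[0,0,-1,0,0,-0.45],[0,0,-1,0,0,0],[0,0,-1,0,0,0],[0,0,-1,0,0,0],[0,0,-1,0,0,0],[0,0,-0.7,0,0,0],[0,0,0,0,0,0]]}}

```text
t: 11.18
tool_pos: [475.5, 63.5, 70.6]
orientation: [0.999, 0.044, -0.002, 0.0]
contact_force: [0.1, -0.9, 0.6]
gripper_width: 57.5
grasp_force: 0.0
```

Call:
{"name": "step_arm", "arguments": {"rows": [[0,0,0,0,0,0],[0,0,0,0,0,0],[0,0,0,0,0,0]], "grip": -0.1}}

```text
t: 11.43
tool_pos: [478.3, 63.9, 74.0]
orientation: [0.999, 0.044, 0.001, -0.0]
contact_force: [-0.1, -0.0, 0.6]
gripper_width: 40.3
grasp_force: 0.0
```

```bash
python3 - <<'E'
from h import *
st(); im,K,W=snap('wrist','w3')
find('tweezers_grip','wrist')
cv2.imwrite('pics/w3c.png',cv2.resize(im[200:380,190:370],None,fx=3,fy=3,interpolation=cv2.INTER_CUBIC)[:,:,::-1])
E
```

```text
t 11.43 tcp [478.3  63.9  74. ] yawY -84.93 zax [ 0.002  0.    -1.   ] w 40.3 gf 0.0 F [-0.1 -0.   0.6]
tweezers_grip wrist []
```

View pics/w3c.png

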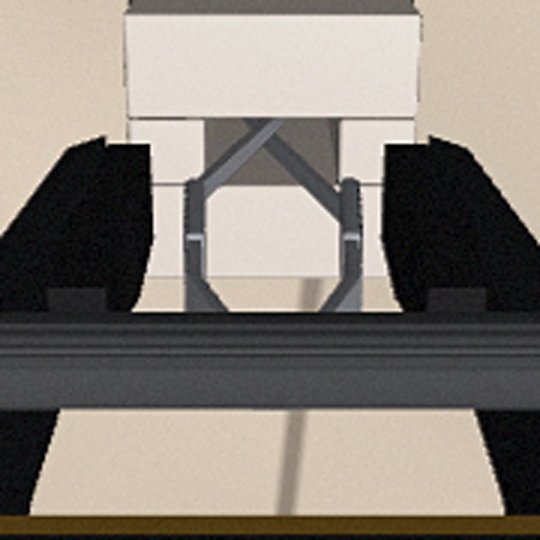

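Call:
{"name": "step_arm", "arguments": {"rows": [[0,0,-0.3,0,0,0],[0,0,0,0,0,0],[0,0,0,0,0,0]], "grip": -0.28}}

```text
t: 11.78
tool_pos: [477.1, 63.7, 66.7]
orientation: [0.999, 0.044, -0.0, 0.0]
contact_force: [-0.0, -0.1, -0.7]
gripper_width: 31.6
grasp_force: 0.0
```

Call:
{"name": "step_arm", "arguments": {"rows": [[0,0,0,0,0,0],[0,0,0,0,0,0],[0,0,0,0,0,0],[0,0,0,0,0,0]], "grip": -0.36}}

```text
t: 12.12
tool_pos: [477.4, 63.7, 66.9]
orientation: [0.999, 0.044, 0.0, 0.0]
contact_force: [-0.1, -0.3, -0.7]
gripper_width: 28.7
grasp_force: 8.0
```

Call:
{"name": "step_arm", "arguments": {"rows": [[0,0,0,0,0,0],[0,0,0,0,0,0],[0,0,0,0,0,0],[0,0,0,0,0,0]], "grip": -0.38}}

```text
t: 12.45
tool_pos: [477.4, 63.8, 66.9]
orientation: [0.999, 0.044, 0.0, -0.0]
contact_force: [0.4, 0.2, 0.1]
gripper_width: 27.3
grasp_force: 8.3
```

Call:
{"name": "step_arm", "arguments": {"rows": [[0,0,0,0,0,0],[0,0,0,0,0,0],[0,0,0,0,0,0]], "grip": -0.4}}

```text
t: 12.7
tool_pos: [477.4, 63.8, 66.9]
orientation: [0.999, 0.044, 0.0, -0.0]
contact_force: [-0.9, 0.4, 0.5]
gripper_width: 26.4
grasp_force: 8.5
```

Call:
{"name": "step_arm", "arguments": {"rows": [[0,0,0.3,0,0,0],[0,0,0.4,0,0,0],[0,0,0.5,0,0,0],[0,0,0.5,0,0,0],[0,0,0.6,0,0,0],[0,0,0.6,0,0,0],[0,0,0.6,0,0,0],[0,0,0.5,0,0,0]], "grip": -0.39}}

```text
t: 13.37
tool_pos: [477.8, 63.9, 148.8]
orientation: [0.999, 0.044, 0.001, -0.0]
contact_force: [0.3, -0.2, -0.7]
gripper_width: 27.0
grasp_force: 8.4
```

Call:
{"name": "step_arm", "arguments": {"rows": [[0.03,0.4,0,0,0,0.1],[0.03,0.7,0,0,0,0.1],[0.03,0.7,0,0,0,0.1],[0.03,0.7,0,0,0,0.1],[0.03,0.7,0,0,0,0.1],[0.03,0.7,0,0,0,0.1],[0.03,0.7,0,0,0,0.1],[0.03,0.7,0,0,0,0.1]]}}

```text
t: 14.03
tool_pos: [482.0, 171.5, 146.6]
orientation: [0.996, 0.087, -0.0, 0.0]
contact_force: [0.7, -0.2, 0.5]
gripper_width: 27.4
grasp_force: 8.4
```

Call:
{"name": "step_arm", "arguments": {"rows": [[0.03,0.7,0,0,0,0.1],[0,0.7,0,0,0,0],[0,0.7,0,0,0,0],[0,0.5,0,0,0,0],[0,0,0,0,0,0],[0,0,0,0,0,0],[0,0,0,0,0,0],[0,0,0,0,0,0]]}}

```text
t: 14.7
tool_pos: [482.9, 220.6, 146.8]
orientation: [0.996, 0.091, -0.0, 0.0]
contact_force: [0.4, 0.2, -0.1]
gripper_width: 27.3
grasp_force: 8.4
```

```bash
cat >> h.py <<'E'
def mounts(im,K,W,zz=7,vmax=420,u0=0,u1=560):
    hsv=cv2.cvtColor(im,cv2.COLOR_RGB2HSV); m=((hsv[...,1]>140)&(hsv[...,2]>90)&(hsv[...,0]>10)&(hsv[...,0]<32)).astype(np.uint8); m[vmax:]=0
    m=cv2.morphologyEx(m,cv2.MORPH_CLOSE,np.ones((9,9)))
    n,l,s,c=cv2.connectedComponentsWithStats(m)
    for i in range(1,n):
        if s[i,4]>60 and s[i,2]<60: print('mount px',s[i],c[i].round(1),ray(K,W,*c[i],zz).round(1))
E
python3 - <<'E'
from h import *
st(); im,K,W=snap('wrist','w4'); mounts(im,K,W)
find('tweezers_tips','wrist');find('tweezers_grip','wrist');find('m0_mid','wrist')
snap('side');find('tweezers_tips','side'); find('m0_mid','side')
E
```

```text
t 14.7 tcp [482.9 220.6 146.8] yawY -79.6 zax [-0.    -0.001 -1.   ] w 27.3 gf 8.4 F [ 0.4  0.2 -0.1]
mount px [179 111  20  19 298] [188.1 119.8] [538.9 314.1   7. ]
mount px [200 178  19  18 252] [208.9 186.7] [481.2 288.6   7. ]
mount px [271 189  17  18 241] [279.  197.8] [482.5 220.6   7. ]
mount px [190 291  18  61 579] [196.5 321.8] [328.6 284.2   7. ]
mount px [351 291  17  61 420] [361.4 318.7] [364.8 107.3   7. ]
tweezers_tips wrist [(0.76, [487.7, 217.4, 90.6])]
tweezers_grip wrist []
m0_mid wrist [(0.73, [485.5, 224.9, 4.3])]
tweezers_tips side [(0.42, [482.9, 216.5, 91.0])]
m0_mid side [(0.5, [483.1, 219.4, 9.0])]
```

View pics/w4.png

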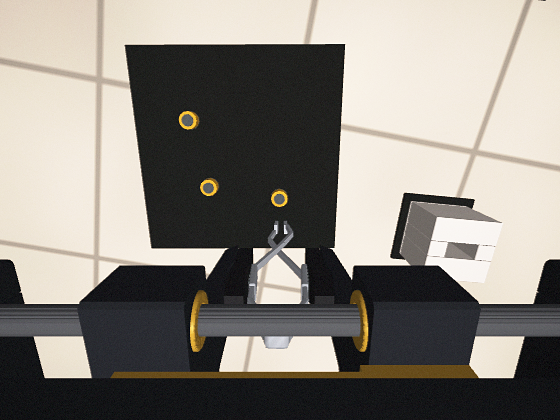

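Call:
{"name": "step_arm", "arguments": {"rows": [[0,0,-0.5,0,0,0],[0,0,-0.5,0,0,0],[0,0,-0.5,0,0,0],[0,0,-0.5,0,0,0]], "grip": -0.46}}

```text
t: 15.38
tool_pos: [482.3, 221.6, 105.4]
orientation: [0.996, 0.091, -0.001, 0.0]
contact_force: [-0.2, -0.2, -0.8]
gripper_width: 24.1
grasp_force: 9.4
```

Call:
{"name": "step_arm", "arguments": {"rows": [[0,0,-0.5,0,0,0],[0,0,-0.2,0,0,0],[0,0,0,0,0,0],[0,0,0,0,0,0],[0,0,0,0,0,0],[0,0,0,0,0,0]], "grip": -0.54}}

```text
t: 15.88
tool_pos: [483.2, 222.0, 93.4]
orientation: [0.996, 0.091, 0.0, -0.0]
contact_force: [0.4, 0.1, -1.1]
gripper_width: 20.4
grasp_force: 12.7
```

```bash
python3 - <<'E'
from h import *
s=st(); im,K,W=snap('wrist','w5'); mounts(im,K,W,vmax=285)
x,y,z=s['tool_pos']
print(proj(K,W,(x,y,z-61)),proj(K,W,(x,y,z-52)))
cv2.imwrite('pics/w5c.png',cv2.resize(im[180:270,230:330],None,fx=6,fy=6,interpolation=cv2.INTER_CUBIC)[:,:,::-1])
E
```

```text
t 15.88 tcp [483.2 222.   93.4] yawY -79.52 zax [ 0.001  0.    -1.   ] w 20.4 gf 12.7 F [ 0.4  0.1 -1.1]
mount px [157 109  27  24 324] [170.2 120.3] [539.  313.7   7. ]
mount px [185 191  23  22 272] [196.3 201.1] [481.5 288.3   7. ]
mount px [271 204  21  22 267] [280.7 214.3] [482.9 220.9   7. ]
[279.51064031 224.1064798 ] [279.55962674 228.35033735]
```

View pics/w5c.png

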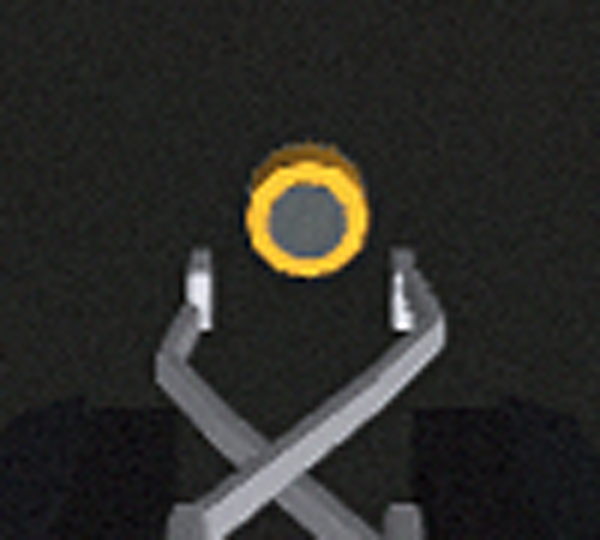

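Call:
{"name": "step_arm", "arguments": {"rows": [[0.08,-0.05,-0.3,0,0,0],[0,0,-0.4,0,0,0],[0,0,-0.4,0,0,0],[0,0,-0.3,0,0,0],[0,0,0,0,0,0],[0,0,0,0,0,0]]}}

```text
t: 16.43
tool_pos: [483.9, 220.6, 64.2]
orientation: [0.996, 0.091, -0.001, 0.0]
contact_force: [0.1, -1.0, -0.5]
gripper_width: 20.8
grasp_force: 12.7
```

```bash
python3 - <<'E'
from h import *
s=st(); im,K,W=snap('wrist','w6'); mounts(im,K,W,vmax=285)
x,y,z=s['tool_pos']
print(proj(K,W,(x,y,z-61)),proj(K,W,(x,y,z-52)))
cv2.imwrite('pics/w6c.png',cv2.resize(im[190:270,230:330],None,fx=6,fy=6,interpolation=cv2.INTER_CUBIC)[:,:,::-1])
E
```

```text
t 16.43 tcp [483.9 220.6  64.2] yawY -79.51 zax [-0.001 -0.001 -1.   ] w 20.8 gf 12.7 F [ 0.1 -1.  -0.5]
mount px [137 108  31  27 427] [152.5 120.7] [539.1 313.6   7. ]
mount px [170 201  27  25 362] [183.5 211.9] [481.7 288.2   7. ]
mount px [268 215  23  26 314] [279.  226.8] [483.  220.8   7. ]
[279.4553727  223.91590771] [279.51062965 228.18196355]
```

View pics/w6c.png

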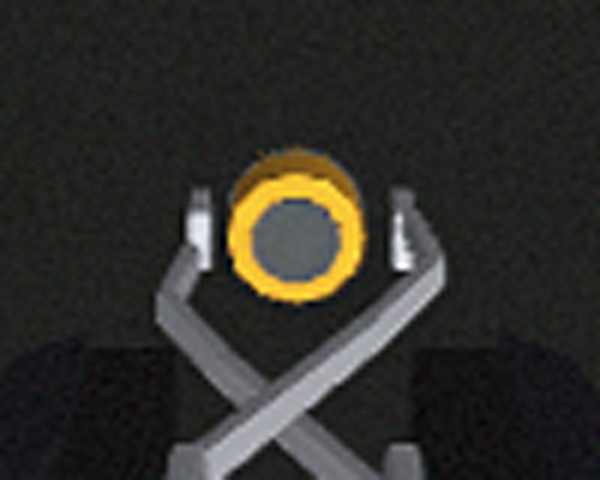

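Call:
{"name": "step_arm", "arguments": {"rows": [[0,0,0,0,0,0],[0,0,0,0,0,0]], "grip": -0.52}}

```text
t: 16.65
tool_pos: [484.6, 220.9, 65.2]
orientation: [0.996, 0.091, 0.0, -0.0]
contact_force: [-0.9, -0.6, -0.7]
gripper_width: 21.1
grasp_force: 11.4
```

Call:
{"name": "step_arm", "arguments": {"rows": [[0,0,0,0,0,0],[0,0,0,0,0,0]], "grip": -0.5}}

```text
t: 16.82
tool_pos: [484.6, 220.9, 65.2]
orientation: [0.996, 0.091, 0.0, -0.0]
contact_force: [0.2, -0.0, -0.2]
gripper_width: 22.2
grasp_force: 10.2
```

Call:
{"name": "step_arm", "arguments": {"rows": [[0,0,0,0,0,0],[0,0,0,0,0,0],[0,0,0,0,0,0]], "grip": -0.49}}

```text
t: 17.07
tool_pos: [484.5, 220.9, 65.1]
orientation: [0.996, 0.091, 0.0, -0.0]
contact_force: [-0.8, -0.2, 0.6]
gripper_width: 22.9
grasp_force: 7.2
```

Call:
{"name": "step_arm", "arguments": {"rows": [[0,0,0,0,0,0],[0,0,0,0,0,0],[0,0,0,0,0,0]], "grip": -0.48}}

```text
t: 17.32
tool_pos: [484.4, 220.7, 64.9]
orientation: [0.996, 0.091, -0.0, 0.0]
contact_force: [-1.0, 0.3, 0.8]
gripper_width: 22.7
grasp_force: 0.2
```

Call:
{"name": "step_arm", "arguments": {"rows": [[0,0,0,0,0,0],[0,0,0,0,0,0]], "grip": -0.487}}

```text
t: 17.48
tool_pos: [484.4, 220.7, 64.9]
orientation: [0.996, 0.091, -0.0, 0.0]
contact_force: [0.3, -0.8, 0.3]
gripper_width: 22.5
grasp_force: 4.7
```

```bash
python3 - <<'E'
from h import *
s=st(); im,K,W=snap('wrist','w7'); mounts(im,K,W,vmax=285)
x,y,z=s['tool_pos']
find('tweezers_tips','wrist'); 
snap('side');find('tweezers_grip','side');find('tweezers_tips','side')
cv2.imwrite('pics/w7c.png',cv2.resize(im[190:350,200:360],None,fx=4,fy=4,interpolation=cv2.INTER_CUBIC)[:,:,::-1])
E
```

```text
t 17.48 tcp [484.4 220.7  64.9] yawY -79.53 zax [-0. -0. -1.] w 22.5 gf 4.7 F [ 0.3 -0.8  0.3]
mount px [137 109  32  27 417] [153.2 121.8] [539.  313.5   7. ]
mount px [170 201  27  25 356] [183.6 212.6] [481.6 288.4   7. ]
mount px [269 216  23  25 302] [280.2 227.1] [483.3 219.9   7. ]
tweezers_tips wrist [(0.63, [486.1, 217.3, 10.9])]
tweezers_grip side []
tweezers_tips side [(0.49, [487.5, 217.0, 12.5])]
```

View pics/w7c.png

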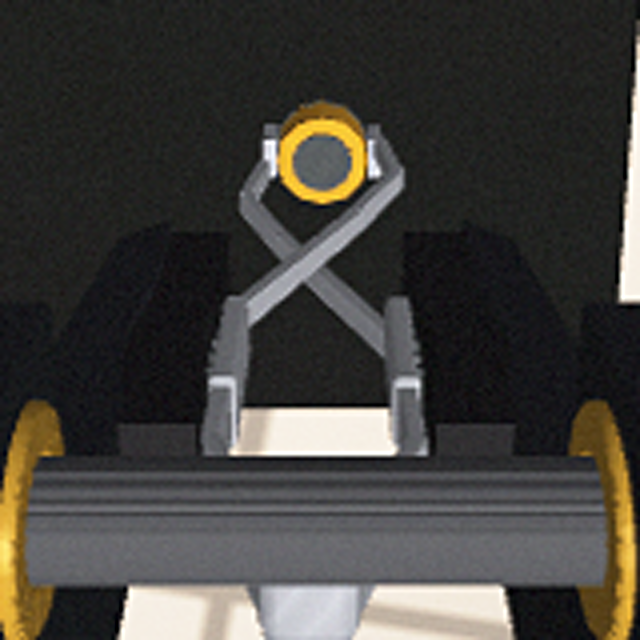

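Call:
{"name": "step_arm", "arguments": {"rows": [[0,0,0.1,0,0,0],[0,0,0.3,0,0,0],[0,0,0.5,0,0,0],[0,0,0.7,0,0,0],[0,0,0.8,0,0,0],[0,0,0.8,0,0,0],[0,0,0.6,0,0,0],[0,0,0.3,0,0,0]]}}

```text
t: 18.4
tool_pos: [485.3, 221.3, 149.4]
orientation: [0.996, 0.091, 0.001, -0.001]
contact_force: [0.2, 0.1, -0.1]
gripper_width: 23.2
grasp_force: 4.7
```

```bash
python3 - <<'E'
from h import *
s=st(); im,K,W=snap('wrist'); mounts(im,K,W,vmax=285)
x,y,z=s['tool_pos']
print(proj(K,W,(x,y,z-57)), ray(K,W,*proj(K,W,(x,y,z-57)),7))
E
```

```text
t 18.4 tcp [485.3 221.3 149.4] yawY -79.52 zax [ 0.003  0.001 -1.   ] w 23.2 gf 4.7 F [ 0.2  0.1 -0.1]
mount px [180 114  21  19 288] [189.8 123.1] [538.8 314.2   7. ]
mount px [201 181  19  17 243] [210.1 189.1] [481.1 288.6   7. ]
mount px [269 216  23  25 314] [280.  227.1] [455.1 215.    7. ]
[279.5806547  226.10865789] [456.11491219 215.55472676   7.        ]
```

Call:
{"name": "step_arm", "arguments": {"rows": [[0.06,-0.3,0,0,0,0],[0.06,-0.6,0,0,0,0],[0.06,-0.82,0,0,0,0],[0.06,-0.82,0,0,0,0],[0.06,-0.82,0,0,0,0],[0.06,-0.82,0,0,0,0],[0.06,-0.82,0,0,0,0],[0.06,-0.82,0,0,0,0]]}}

```text
t: 19.12
tool_pos: [493.2, 101.9, 145.9]
orientation: [0.996, 0.091, -0.001, 0.0]
contact_force: [0.2, -0.7, -0.1]
gripper_width: 22.8
grasp_force: 4.7
```

Call:
{"name": "step_arm", "arguments": {"rows": [[0.06,-0.82,0,0,0,0],[0.06,-0.82,0,0,0,0],[0.06,-0.82,0,0,0,0],[0.06,-0.82,0,0,0,0],[0.06,-0.82,0,0,0,0],[0.06,-0.82,0,0,0,0],[0.06,-0.82,0,0,0,0],[0.06,-0.82,0,0,0,0]]}}

```text
t: 19.78
tool_pos: [502.4, -29.1, 146.0]
orientation: [0.996, 0.091, -0.001, 0.0]
contact_force: [0.1, -0.3, -0.4]
gripper_width: 22.8
grasp_force: 4.7
```

Call:
{"name": "step_arm", "arguments": {"rows": [[0.06,-0.82,0,0,0,0],[0.06,-0.82,0,0,0,0],[0.06,-0.82,0,0,0,0],[0.06,-0.82,0,0,0,0],[0.06,-0.82,0,0,0,0],[0.06,-0.82,0,0,0,0],[0.06,-0.5,0,0,0,0],[0.06,-0.3,0,0,0,0]]}}

```text
t: 20.45
tool_pos: [512.0, -143.6, 146.1]
orientation: [0.996, 0.09, -0.001, 0.0]
contact_force: [-0.2, -0.1, -0.0]
gripper_width: 22.2
grasp_force: 4.7
```

Call:
{"name": "step_arm", "arguments": {"rows": [[0,0,0,0,0,0],[0,0,0,0,0,0],[0,0,0,0,0,0],[0,0,0,0,0,0]]}}

```text
t: 20.78
tool_pos: [513.2, -140.1, 146.9]
orientation: [0.996, 0.092, -0.0, -0.0]
contact_force: [-0.2, 0.2, -0.9]
gripper_width: 22.9
grasp_force: 4.7
```

```bash
python3 - <<'E'
from h import *
s=st(); im,K,W=snap('wrist','w8'); mounts(im,K,W,vmax=285)
find('cell0','wrist')
g=cv2.cvtColor(im,cv2.COLOR_RGB2GRAY)
P=lambda x,y,z: proj(K,W,(x,y,z)).round(1)
for p in [(511.7,-141.7,6),(519,-181,6),(526.3,-220.3,6),(558.3,-173.7,6)]: print(p,P(*p))
u,v=P(519,-181,6).astype(int)
print(u,v); print(g[v,u-90:u+90]); print(g[v-60:v+50,u])
cv2.imwrite('pics/w8c.png',cv2.resize(im[90:290,180:430],None,fx=3,fy=3,interpolation=cv2.INTER_CUBIC)[:,:,::-1])
E
```

```text
t 20.78 tcp [ 513.2 -140.1  146.9] yawY -79.42 zax [-0.     0.001 -1.   ] w 22.9 gf 4.7 F [-0.2  0.2 -0.9]
mount px [365 146  18  18 246] [373.2 154.6] [ 569.5 -218.3    7. ]
mount px [528 168  32  41 740] [542.4 187.3] [ 569.2 -386.1    7. ]
mount px [269 216  23  25 252] [280.6 227.7] [ 482.9 -147.2    7. ]
cell0 wrist [(0.8, [515.3, -141.6, 11.7]), (0.79, [548.5, -133.5, 6.5]), (0.63, [557.4, -175.8, 7.3]), (0.59, [529.7, -223.1, 7.3]), (0.45, [576.0, -362.4, -1.5])]
(511.7, -141.7, 6) [280.6 198.9]
(519, -181, 6) [321.7 198.9]
(526.3, -220.3, 6) [362.9 199. ]
(558.3, -173.7, 6) [323.5 157.5]
321 198
[200 196 198 196 199 197 198 199 200 198 196 201 193 197 194 196 197 195
 196 193 194 196 196 202 209 111 101 104 109  46 126 222 222 223 217 221
 222 226 126 110 102 107 110 109 105 111 108 108 107 107 109 108 109 109
 113 109 111 107 117 107 112 110 114 109 100 183 224 222 221 223 223 222
 220 225 223 223 221 222 222 230 127 102 113 110 113 114 110 109 110 109
 113 111 110 111 108 111 111 110 111 111 106 108 108 113 105 114  77 187
 226 221 220 220 222 223 220 220 221 225 222 221 223 230 133 108 112 110
 112 108 108 105 113 111 108 107 108 114 112 111 112 110 109 109 109 107
 114 113 106  96  67 182 223 224 219 221 224 228 146  45  32  34  33  33
  34  65 107 114 107 105 190 193 197 193 193 194 192 194 194 192 194 194]
[238 229 227 226 225 228 211 108 117 118 115 115 116 121 117 116 112 120
 113 115 116 114 116 115 119 118 117 112 117 117 117 113 116 114  86 202
 229 226 222 222 221 225 224 224 219 224 224 223 227 232 100 109 111 113
 114 112 111 108 108 110 113 111 111 106 110 110 108 109 110 112 107 110
 106 109 106  83 198 224 220 218 223 221 234  37  38  40  42  41  36 109
 112 104 108 204 201 199 197 197 197 197 196 196 199 196 199 198 199 201
 206  45]
```

View pics/w8c.png

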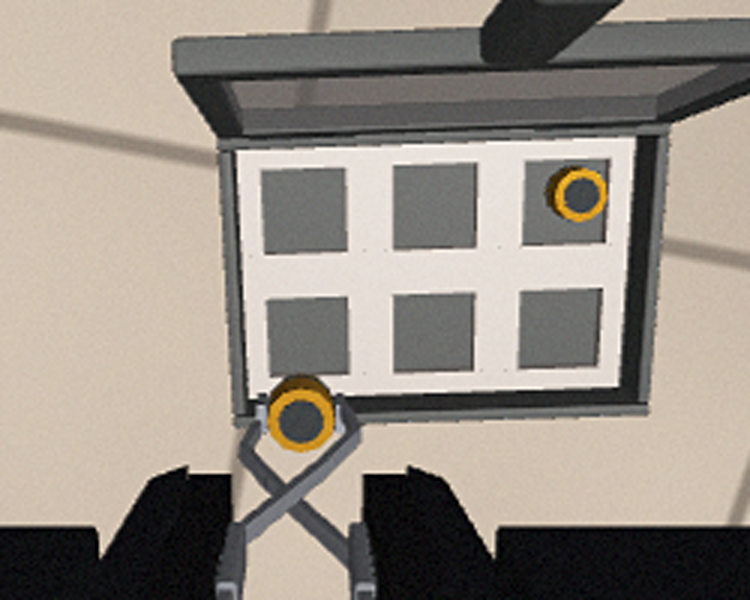

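```bash
cat > cells.py <<'E'
from h import *
def cells(im,K,W):
    g=cv2.cvtColor(im,cv2.COLOR_RGB2GRAY)
    # insert mask bright & pockets as holes
    m=(g>165).astype(np.uint8)
    cs,hi=cv2.findContours(m,cv2.RETR_CCOMP,cv2.CHAIN_APPROX_NONE)
    out=[]
    for c,h in zip(cs,hi[0]):
        if h[3]>=0 and 300<cv2.contourArea(c)<3000:
            (u,v),(w,hh),a=cv2.minAreaRect(c)
            if max(w,hh)/min(w,hh)<1.35:
                p=ray(K,W,u,v,11); out.append(p); print('cell',round(u,1),round(v,1),round(w,1),round(hh,1),round(a,1),p.round(1))
    return out
E
python3 - <<'E'
from cells import *
s=st(); im,K,W=snap('wrist')
cells(im,K,W)
# mount hold
E
```

```text
t 20.88 tcp [ 513.2 -140.4  146.9] yawY -79.44 zax [-0.  0. -1.] w 23.1 gf 4.7 F [ 0.4 -0.1 -1.3]
cell 324.0 200.5 28.0 29.0 0.0 [ 519.1 -182.9   11. ]
cell 366.0 199.0 30.0 28.0 0.0 [ 527.9 -222.    11. ]
cell 280.5 160.0 30.4 30.1 87.9 [ 549.3 -134.8   11. ]
cell 324.0 158.5 30.0 31.0 0.0 [ 558.  -173.9   11. ]
cell 368.0 156.5 30.0 31.0 0.0 [ 567.2 -213.2   11. ]
```

Call:
{"name": "step_arm", "arguments": {"rows": [[-0.08,-0.13,-0.3,0,0,0.2],[0,0,-0.5,0,0,0.2],[0,0,-0.6,0,0,0],[0,0,-0.6,0,0,0],[0,0,-0.5,0,0,0],[0,0,-0.3,0,0,0],[0,0,0,0,0,0],[0,0,0,0,0,0]]}}

```text
t: 21.6
tool_pos: [511.4, -143.7, 90.5]
orientation: [0.994, 0.112, -0.0, -0.0]
contact_force: [-0.4, 0.2, -0.8]
gripper_width: 22.5
grasp_force: 4.7
```

```bash
python3 - <<'E'
from cells import *
s=st(); im,K,W=snap('wrist')
x,y,z=s['tool_pos'];print(proj(K,W,(x-1.4,y-.6,z-57)))
mounts(im,K,W,vmax=285);cells(im,K,W)
E
```

```text
t 21.6 tcp [ 511.4 -143.7   90.5] yawY -77.11 zax [-0.001  0.    -1.   ] w 22.5 gf 4.7 F [-0.4  0.2 -0.8]
[279.97504714 227.85434148]
mount px [384 154  22  22 237] [394.3 164.1] [ 569.5 -219.1    7. ]
mount px [269 216  23  25 260] [280.5 227.4] [ 501.2 -147.     7. ]
cell 382.0 218.5 38.0 33.0 0.0 [ 527.4 -222.    11. ]
cell 330.5 217.5 37.0 33.0 -0.0 [ 519.2 -182.7   11. ]
cell 387.5 167.0 39.0 36.0 0.0 [ 566.6 -213.3   11. ]
cell 333.7 166.0 37.6 37.0 1.7 [ 558.4 -174.2   11. ]
cell 279.5 166.0 36.0 37.0 90.0 [ 549.4 -135.    11. ]
```

Call:
{"name": "step_arm", "arguments": {"rows": [[0.02,0.02,-0.4,0,0,0],[0,0,-0.35,0,0,0],[0,0,-0.2,0,0,0],[0,0,0,0,0,0],[0,0,0,0,0,0],[0,0,0,0,0,0]]}}

```text
t: 22.15
tool_pos: [512.1, -143.5, 72.0]
orientation: [0.994, 0.112, 0.0, 0.0]
contact_force: [-0.1, 0.5, -0.4]
gripper_width: 22.7
grasp_force: 4.7
```

Call:
{"name": "step_arm", "arguments": {"rows": [[0,0,-0.05,0,0,0],[0,0,0,0,0,0],[0,0,0,0,0,0]]}}

```text
t: 22.4
tool_pos: [512.1, -143.5, 71.0]
orientation: [0.994, 0.112, 0.0, 0.0]
contact_force: [0.4, -0.5, -0.8]
gripper_width: 22.6
grasp_force: 4.7
```

```bash
python3 - <<'E'
from cells import *
s=st(); im,K,W=snap('wrist')
x,y,z=s['tool_pos'];print(proj(K,W,(x-1.4,y-.6,z-57)))
mounts(im,K,W,vmax=285);cells(im,K,W)
E
```

```text
t 22.4 tcp [ 512.1 -143.5   71. ] yawY -77.12 zax [ 0. -0. -1.] w 22.6 gf 4.7 F [ 0.4 -0.5 -0.8]
[279.93582799 227.92929611]
mount px [390 157  27  25 313] [403.7 168.7] [ 569.7 -218.4    7. ]
mount px [269 216  23  25 277] [280.5 227.5] [ 508.7 -145.     7. ]
cell 390.5 227.5 41.0 35.0 0.0 [ 527.6 -221.6   11. ]
cell 335.5 227.0 39.0 36.0 0.0 [ 519.2 -183.    11. ]
cell 397.5 171.5 42.3 40.1 1.6 [ 567.1 -213.2   11. ]
cell 338.5 171.5 41.0 39.0 0.0 [ 558.2 -174.    11. ]
cell 280.0 171.5 39.0 40.0 90.0 [ 549.3 -135.2   11. ]
```

Call:
{"name": "step_arm", "arguments": {"rows": [[0,0,-0.05,0,0,0],[0,0,0,0,0,0],[0,0,0,0,0,0]]}}

```text
t: 22.7
tool_pos: [512.1, -143.5, 70.0]
orientation: [0.994, 0.112, 0.0, 0.0]
contact_force: [-0.3, -0.1, 0.5]
gripper_width: 22.8
grasp_force: 4.6
```

Call:
{"name": "step_arm", "arguments": {"rows": [[0,0,0,0,0,0],[0,0,0,0,0,0],[0,0,0,0,0,0]], "grip": -0.5}}

```text
t: 22.95
tool_pos: [511.9, -143.4, 69.9]
orientation: [0.994, 0.112, -0.0, -0.0]
contact_force: [-0.7, 0.3, -0.6]
gripper_width: 22.2
grasp_force: 10.2
```

Call:
{"name": "step_arm", "arguments": {"rows": [[0,0,0,0,0,0],[0,0,0,0,0,0],[0,0,0,0,0,0],[0,0,0,0,0,0]], "grip": -0.516}}

```text
t: 23.28
tool_pos: [512.0, -143.4, 69.9]
orientation: [0.994, 0.112, -0.0, 0.0]
contact_force: [-0.3, -0.4, 0.3]
gripper_width: 21.2
grasp_force: 10.9
```

Call:
{"name": "step_arm", "arguments": {"rows": [[0,0,0.2,0,0,0],[0,0,0.4,0,0,0],[0,0,0.7,0,0,0],[0,0,0.7,0,0,0],[0,0,0.8,0,0,0],[0,0,0.7,0,0,0],[0,0,0.3,0,0,0]]}}

```text
t: 23.87
tool_pos: [513.1, -143.7, 148.4]
orientation: [0.994, 0.112, 0.002, 0.001]
contact_force: [-0.1, 0.3, -0.9]
gripper_width: 21.3
grasp_force: 10.9
```

```bash
python3 - <<'E'
from cells import *
s=st(); im,K,W=snap('wrist')
mounts(im,K,W,13,vmax=285);cells(im,K,W)
E
```

```text
t 23.87 tcp [ 513.1 -143.7  148.4] yawY -77.13 zax [ 0.003 -0.001 -1.   ] w 21.3 gf 10.9 F [-0.1  0.3 -0.9]
mount px [362 149  17  18 239] [370.  157.7] [ 569.8 -216.5   13. ]
mount px [520 178  40  40 774] [535.7 196.1] [ 570.3 -381.6   13. ]
mount px [271 194  17  17 218] [279.  202.1] [ 510.1 -144.4   13. ]
cell 361.5 201.5 31.0 27.0 -0.0 [ 527.9 -221.9   11. ]
cell 320.0 201.5 30.0 27.0 0.0 [ 519.  -182.9   11. ]
cell 278.0 201.5 27.0 28.0 90.0 [ 510.  -143.5   11. ]
cell 365.0 160.0 32.0 30.0 0.0 [ 566.7 -213.3   11. ]
cell 322.0 159.5 30.0 29.0 0.0 [ 558.2 -174.3   11. ]
cell 278.5 159.5 29.0 29.0 90.0 [ 549.3 -135.    11. ]
```

Call:
{"name": "step_arm", "arguments": {"rows": [[-0.06,0.3,0,0,0,0],[-0.06,0.6,0,0,0,0],[-0.06,0.91,0,0,0,0],[-0.06,0.91,0,0,0,0],[-0.06,0.91,0,0,0,0],[-0.06,0.91,0,0,0,0],[-0.06,0.91,0,0,0,0],[-0.06,0.91,0,0,0,0]]}}

```text
t: 24.58
tool_pos: [501.1, -14.0, 144.9]
orientation: [0.994, 0.113, -0.001, -0.0]
contact_force: [1.0, -0.4, -0.7]
gripper_width: 21.4
grasp_force: 10.9
```

Call:
{"name": "step_arm", "arguments": {"rows": [[-0.06,0.91,0,0,0,0],[-0.06,0.91,0,0,0,0],[-0.06,0.91,0,0,0,0],[-0.06,0.91,0,0,0,0],[-0.06,0.91,0,0,0,0],[-0.06,0.91,0,0,0,0],[-0.06,0.91,0,0,0,0],[-0.06,0.91,0,0,0,0]], "grip": -0.54}}

```text
t: 25.25
tool_pos: [491.1, 131.3, 144.9]
orientation: [0.994, 0.113, -0.001, -0.0]
contact_force: [0.7, -0.4, -1.0]
gripper_width: 20.3
grasp_force: 12.6
```

Call:
{"name": "step_arm", "arguments": {"rows": [[-0.06,0.91,0,0,0,0],[-0.06,0.91,0,0,0,0],[-0.06,0.91,0,0,0,0],[-0.06,0.91,0,0,0,0],[-0.06,0.91,0,0,0,0],[-0.06,0.91,0,0,0,0],[-0.06,0.91,0,0,0,0],[-0.04,0.91,0,0,0,0]]}}

```text
t: 25.92
tool_pos: [481.6, 276.6, 144.7]
orientation: [0.994, 0.113, -0.001, 0.0]
contact_force: [-0.3, -0.4, -0.3]
gripper_width: 20.5
grasp_force: 12.6
```

Call:
{"name": "step_arm", "arguments": {"rows": [[0,0.5,0,0,0,0],[0,0.2,0,0,0,0],[0,0,-0.3,0,0,0],[0,0,-0.6,0,0,0],[0,0,-0.6,0,0,0],[0,0,-0.5,0,0,0],[0,0,0,0,0,0],[0,0,0,0,0,0]]}}

```text
t: 26.58
tool_pos: [483.1, 287.9, 104.8]
orientation: [0.994, 0.112, -0.001, 0.001]
contact_force: [-1.1, 0.9, -0.6]
gripper_width: 20.2
grasp_force: 12.6
```

```bash
python3 - <<'E'
from cells import *
s=st(); im,K,W=snap('wrist')
mounts(im,K,W,7,vmax=285)
E
```

```text
t 26.58 tcp [483.1 287.9 104.8] yawY -77.16 zax [-0.002 -0.001 -1.   ] w 20.2 gf 12.6 F [-1.1  0.9 -0.6]
mount px [253 125  21  22 234] [262.9 135.5] [538.8 313.7   7. ]
mount px [269 202  20  20 230] [278.3 211.2] [481.4 288.4   7. ]
```

Call:
{"name": "step_arm", "arguments": {"rows": [[0,0.02,-0.4,0,0,0],[0,0,-0.5,0,0,0],[0,0,-0.5,0,0,0],[0,0,-0.4,0,0,0],[0,0,-0.2,0,0,0],[0,0,0,0,0,0],[0,0,0,0,0,0],[0,0,0,0,0,0]]}}

```text
t: 27.3
tool_pos: [483.8, 289.5, 66.2]
orientation: [0.994, 0.112, 0.0, -0.0]
contact_force: [0.1, -1.2, -0.0]
gripper_width: 20.3
grasp_force: 12.6
```

```bash
python3 - <<'E'
from cells import *
s=st(); im,K,W=snap('wrist')
mounts(im,K,W,7,vmax=285)
x,y,z=s['tool_pos'];print(proj(K,W,(x-1.4,y,7)))
E
```

```text
t 27.3 tcp [483.8 289.5  66.2] yawY -77.12 zax [ 0.  0. -1.] w 20.3 gf 12.6 F [ 0.1 -1.2 -0. ]
mount px [250 128  26  26 309] [262.3 140.4] [538.6 313.8   7. ]
mount px [270 217  23  25 319] [280.5 228.3] [481.5 288.3   7. ]
[279.12484201 226.74770257]
```

Call:
{"name": "step_arm", "arguments": {"rows": [[-0.045,-0.05,-0.06,0,0,0],[0,0,0,0,0,0],[0,0,0,0,0,0]], "grip": -0.52}}

```text
t: 27.6
tool_pos: [482.7, 288.3, 64.9]
orientation: [0.994, 0.112, 0.0, -0.0]
contact_force: [0.0, 0.2, -0.6]
gripper_width: 21.2
grasp_force: 11.1
```

Call:
{"name": "step_arm", "arguments": {"rows": [[0,0,0,0,0,0],[0,0,0,0,0,0]], "grip": -0.5}}

```text
t: 27.77
tool_pos: [482.8, 288.5, 64.8]
orientation: [0.994, 0.112, 0.0, -0.0]
contact_force: [-1.1, -0.6, -0.8]
gripper_width: 22.1
grasp_force: 10.0
```

Call:
{"name": "step_arm", "arguments": {"rows": [[0,0,0,0,0,0],[0,0,0,0,0,0],[0,0,0,0,0,0]], "grip": -0.492}}

```text
t: 28.02
tool_pos: [482.8, 288.5, 64.8]
orientation: [0.994, 0.112, 0.0, -0.0]
contact_force: [-1.0, 0.6, 0.7]
gripper_width: 22.5
grasp_force: 8.6
```

Call:
{"name": "step_arm", "arguments": {"rows": [[0,0,0,0,0,0],[0,0,0,0,0,0],[0,0,0,0,0,0]], "grip": -0.488}}

```text
t: 28.27
tool_pos: [482.8, 288.5, 64.8]
orientation: [0.994, 0.112, 0.0, -0.0]
contact_force: [-0.3, 1.2, 0.7]
gripper_width: 22.5
grasp_force: 5.5
```

Call:
{"name": "step_arm", "arguments": {"rows": [[0,0,0.1,0,0,0],[0,0,0.3,0,0,0],[0,0,0.5,0,0,0],[0,0,0.7,0,0,0],[0,0,0.8,0,0,0],[0,0,0.8,0,0,0],[0,0,0.6,0,0,0],[0,0,0.3,0,0,0]]}}

```text
t: 28.93
tool_pos: [483.6, 288.9, 149.1]
orientation: [0.994, 0.112, 0.001, -0.001]
contact_force: [0.7, 0.0, -0.6]
gripper_width: 22.7
grasp_force: 5.5
```

Call:
{"name": "step_arm", "arguments": {"rows": [[0.065,-0.3,0,0,0,0],[0.065,-0.6,0,0,0,0],[0.065,-0.88,0,0,0,0],[0.065,-0.88,0,0,0,0],[0.065,-0.88,0,0,0,0],[0.065,-0.88,0,0,0,0],[0.065,-0.88,0,0,0,0],[0.065,-0.88,0,0,0,0]]}}

```text
t: 29.6
tool_pos: [492.3, 162.1, 145.6]
orientation: [0.994, 0.112, -0.001, 0.001]
contact_force: [0.1, 0.0, -0.7]
gripper_width: 22.6
grasp_force: 5.5
```

Call:
{"name": "step_arm", "arguments": {"rows": [[0.065,-0.88,0,0,0,0],[0.065,-0.88,0,0,0,0],[0.065,-0.88,0,0,0,0],[0.065,-0.88,0,0,0,0],[0.065,-0.88,0,0,0,0],[0.065,-0.88,0,0,0,0],[0.065,-0.88,0,0,0,0],[0.065,-0.88,0,0,0,0]]}}

```text
t: 30.27
tool_pos: [502.3, 21.6, 145.7]
orientation: [0.994, 0.112, -0.001, 0.0]
contact_force: [0.4, -0.4, -0.8]
gripper_width: 22.5
grasp_force: 5.5
```

Call:
{"name": "step_arm", "arguments": {"rows": [[0.065,-0.88,0,0,0,0],[0.065,-0.88,0,0,0,0],[0.065,-0.88,0,0,0,0],[0.065,-0.88,0,0,0,0],[0.065,-0.88,0,0,0,0],[0.065,-0.88,0,0,0,0],[0.065,-0.88,0,0,0,0],[0.065,-0.88,0,0,0,0]]}}

```text
t: 30.93
tool_pos: [512.2, -118.9, 145.6]
orientation: [0.994, 0.112, -0.001, -0.0]
contact_force: [0.3, -0.1, -0.9]
gripper_width: 22.8
grasp_force: 5.5
```

Call:
{"name": "step_arm", "arguments": {"rows": [[0.065,-0.88,0,0,0,0],[0.065,-0.88,0,0,0,0],[0.065,-0.88,0,0,0,0],[0.065,-0.45,0,0,0,0],[0.06,-0.2,0,0,0,0],[0,0,0,0,0,0],[0,0,0,0,0,0],[0,0,0,0,0,0]]}}

```text
t: 31.6
tool_pos: [520.2, -181.3, 146.5]
orientation: [0.994, 0.113, -0.0, -0.0]
contact_force: [-0.0, -0.6, -1.2]
gripper_width: 22.4
grasp_force: 5.5
```

```bash
python3 - <<'E'
from cells import *
s=st(); im,K,W=snap('wrist')
x,y,z=s['tool_pos'];print(proj(K,W,(x-1.4,y-.6,z-57)))
mounts(im,K,W,7,vmax=285);cells(im,K,W)
E
```

```text
t 31.6 tcp [ 520.2 -181.3  146.5] yawY -77.03 zax [-0.     0.001 -1.   ] w 22.4 gf 5.5 F [-0.  -0.6 -1.2]
[280.01355739 227.89238833]
mount px [320 147  18  18 242] [328.4 155.9] [ 569.2 -216.8    7. ]
mount px [478 176  39  41 756] [493.6 194.8] [ 569.1 -381.9    7. ]
mount px [230 192  18  18 230] [238.8 200.4] [ 508.6 -143.7    7. ]
mount px [269 216  23  25 259] [280.6 227.6] [ 490.4 -189.5    7. ]
cell 322.5 200.5 29.0 27.0 0.0 [ 527.5 -221.9   11. ]
cell 238.5 200.0 28.0 29.0 90.0 [ 510.  -143.7   11. ]
cell 324.5 158.0 31.0 30.0 0.0 [ 566.8 -213.1   11. ]
cell 281.0 158.0 30.0 30.0 90.0 [ 557.9 -174.2   11. ]
cell 237.0 157.0 30.0 30.0 0.0 [ 549.7 -134.6   11. ]
```

Call:
{"name": "step_arm", "arguments": {"rows": [[0,0,-0.3,0,0,0],[0,0,-0.5,0,0,0],[0,0,-0.6,0,0,0],[0,0,-0.6,0,0,0],[0,0,-0.5,0,0,0],[0,0,-0.3,0,0,0],[0,0,0,0,0,0],[0,0,0,0,0,0]]}}

```text
t: 32.32
tool_pos: [520.1, -182.5, 90.2]
orientation: [0.994, 0.112, -0.0, -0.0]
contact_force: [-0.2, -0.2, -0.6]
gripper_width: 22.5
grasp_force: 5.5
```

```bash
python3 - <<'E'
from cells import *
s=st(); im,K,W=snap('wrist')
mounts(im,K,W,7,vmax=285);cells(im,K,W)
E
```

```text
t 32.32 tcp [ 520.1 -182.5   90.2] yawY -77.11 zax [-0.001  0.    -1.   ] w 22.5 gf 5.5 F [-0.2 -0.2 -0.6]
mount px [328 153  23  23 236] [338.7 163.7] [ 569.2 -216.9    7. ]
mount px [ 527  190   33   50 1112] [543.7 216. ] [ 565.6 -386.2    7. ]
mount px [217 207  22  23 252] [228.1 217.4] [ 508.9 -143.5    7. ]
mount px [269 216  23  25 265] [280.3 226.9] [ 510.4 -185.5    7. ]
cell 330.9 217.5 35.7 34.0 1.8 [ 528.  -221.7   11. ]
cell 227.5 217.5 33.0 35.0 90.0 [ 510.1 -143.4   11. ]
cell 334.0 166.0 38.0 36.0 0.0 [ 567.1 -213.1   11. ]
cell 279.5 166.0 36.0 37.0 90.0 [ 558.1 -173.8   11. ]
cell 225.0 166.0 36.0 38.0 90.0 [ 549.1 -134.5   11. ]
```

Call:
{"name": "step_arm", "arguments": {"rows": [[0,0.01,-0.4,0,0,0],[0,0,-0.35,0,0,0],[0,0,-0.2,0,0,0],[0,0,-0.05,0,0,0],[0,0,0,0,0,0],[0,0,0,0,0,0],[0,0,0,0,0,0]]}}

```text
t: 32.95
tool_pos: [520.4, -182.4, 70.8]
orientation: [0.994, 0.112, 0.0, 0.0]
contact_force: [0.2, -0.9, 0.2]
gripper_width: 22.2
grasp_force: 5.4
```

Call:
{"name": "step_arm", "arguments": {"rows": [[0,0,0,0,0,0],[0,0,0,0,0,0],[0,0,0,0,0,0]], "grip": -0.5}}

```text
t: 33.2
tool_pos: [520.4, -182.5, 70.9]
orientation: [0.994, 0.112, 0.0, 0.0]
contact_force: [-0.3, -0.5, -0.8]
gripper_width: 21.9
grasp_force: 10.2
```

Call:
{"name": "step_arm", "arguments": {"rows": [[0,0,0,0,0,0],[0,0,0,0,0,0],[0,0,0,0,0,0],[0,0,0,0,0,0]], "grip": -0.516}}

```text
t: 33.53
tool_pos: [520.3, -182.4, 70.7]
orientation: [0.994, 0.112, 0.0, -0.0]
contact_force: [0.4, 0.3, 0.5]
gripper_width: 21.1
grasp_force: 10.9
```

Call:
{"name": "step_arm", "arguments": {"rows": [[0,0,0.2,0,0,0],[0,0,0.4,0,0,0],[0,0,0.7,0,0,0],[0,0,0.7,0,0,0],[0,0,0.8,0,0,0],[0,0,0.7,0,0,0],[0,0,0.3,0,0,0]]}}

```text
t: 34.12
tool_pos: [521.5, -182.8, 149.3]
orientation: [0.994, 0.112, 0.002, 0.001]
contact_force: [0.4, -0.5, -0.2]
gripper_width: 21.3
grasp_force: 10.9
```

```bash
python3 - <<'E'
from cells import *
s=st(); im,K,W=snap('wrist')
mounts(im,K,W,13,vmax=285);cells(im,K,W)
E
```

```text
t 34.12 tcp [ 521.5 -182.8  149.3] yawY -77.12 zax [ 0.003 -0.001 -1.   ] w 21.3 gf 10.9 F [ 0.4 -0.5 -0.2]
mount px [317 149  18  17 237] [325.5 156.9] [ 569.7 -215.7   13. ]
mount px [474 177  37  40 729] [488.5 195.4] [ 569.2 -377.1   13. ]
mount px [229 193  17  17 226] [236.9 201.1] [ 510.3 -144.    13. ]
mount px [271 194  17  17 220] [278.9 201.9] [ 518.5 -183.4   13. ]
cell 319.5 201.0 29.0 28.0 0.0 [ 527.5 -221.6   11. ]
cell 278.0 200.5 27.0 28.0 90.0 [ 519.1 -182.4   11. ]
cell 236.5 200.5 27.0 29.0 90.0 [ 510.2 -143.4   11. ]
cell 322.0 159.5 30.0 29.0 0.0 [ 566.5 -213.5   11. ]
cell 278.5 159.0 30.0 29.0 90.0 [ 558. -174.   11.]
cell 235.0 158.5 29.0 30.0 90.0 [ 549.4 -134.6   11. ]
```

Call:
{"name": "step_arm", "arguments": {"rows": [[0.034,0.3,0,0,0,0],[0.034,0.6,0,0,0,0],[0.034,0.93,0,0,0,0],[0.034,0.93,0,0,0,0],[0.034,0.93,0,0,0,0],[0.034,0.93,0,0,0,0],[0.034,0.93,0,0,0,0],[0.034,0.93,0,0,0,0]]}}

```text
t: 34.83
tool_pos: [524.7, -50.4, 145.7]
orientation: [0.994, 0.113, -0.001, -0.0]
contact_force: [0.2, 0.8, -0.5]
gripper_width: 21.2
grasp_force: 10.9
```

Call:
{"name": "step_arm", "arguments": {"rows": [[0.034,0.93,0,0,0,0],[0.034,0.93,0,0,0,0],[0.034,0.93,0,0,0,0],[0.034,0.93,0,0,0,0],[0.034,0.93,0,0,0,0],[0.034,0.93,0,0,0,0],[0.034,0.93,0,0,0,0],[0.034,0.93,0,0,0,0]], "grip": -0.54}}

```text
t: 35.5
tool_pos: [529.8, 98.1, 145.6]
orientation: [0.994, 0.113, -0.001, -0.0]
contact_force: [0.2, 0.1, -1.6]
gripper_width: 20.4
grasp_force: 12.6
```

Call:
{"name": "step_arm", "arguments": {"rows": [[0.034,0.93,0,0,0,0],[0.034,0.93,0,0,0,0],[0.034,0.93,0,0,0,0],[0.034,0.93,0,0,0,0],[0.034,0.93,0,0,0,0],[0.034,0.93,0,0,0,0],[0.034,0.93,0,0,0,0],[0.034,0.93,0,0,0,0]]}}

```text
t: 36.17
tool_pos: [534.9, 246.7, 145.5]
orientation: [0.994, 0.113, -0.001, 0.0]
contact_force: [-0.7, -0.4, -0.5]
gripper_width: 20.5
grasp_force: 12.6
```

Call:
{"name": "step_arm", "arguments": {"rows": [[0.034,0.93,0,0,0,0],[0.034,0.93,0,0,0,0],[0.034,0.93,0,0,0,0],[0.034,0.46,0,0,0,0],[0.034,0.2,0,0,0,0],[0,0,0,0,0,0],[0,0,0,0,0,0],[0,0,0,0,0,0]]}}

```text
t: 36.83
tool_pos: [540.1, 312.2, 146.4]
orientation: [0.994, 0.111, -0.0, 0.001]
contact_force: [0.6, 0.4, -0.2]
gripper_width: 20.7
grasp_force: 12.6
```

```bash
python3 - <<'E'
from cells import *
s=st(); im,K,W=snap('wrist')
mounts(im,K,W,7,vmax=285)
E
```

```text
t 36.83 tcp [540.1 312.2 146.4] yawY -77.21 zax [-0.    -0.001 -1.   ] w 20.7 gf 12.6 F [ 0.6  0.4 -0.2]
mount px [269 190  18  18 238] [277.5 198.8] [538.5 313.3   7. ]
```

Call:
{"name": "step_arm", "arguments": {"rows": [[0,0,-0.4,0,0,0],[0,0,-0.6,0,0,0],[0,0,-0.8,0,0,0],[0,0,-0.8,0,0,0],[0,0,-0.5,0,0,0],[0,0,-0.2,0,0,0],[0,0,0,0,0,0],[0,0,0,0,0,0]]}}

```text
t: 37.55
tool_pos: [540.1, 313.8, 80.7]
orientation: [0.994, 0.112, -0.0, -0.0]
contact_force: [0.8, 0.3, -0.6]
gripper_width: 20.5
grasp_force: 12.6
```

```bash
python3 - <<'E'
from cells import *
s=st(); im,K,W=snap('wrist')
mounts(im,K,W,7,vmax=285)
E
```

```text
t 37.55 tcp [540.1 313.8  80.7] yawY -77.12 zax [-0.  0. -1.] w 20.5 gf 12.6 F [ 0.8  0.3 -0.6]
mount px [269 210  22  23 292] [279.2 220.3] [538.7 313.7   7. ]
```

Call:
{"name": "step_arm", "arguments": {"rows": [[0,0,-0.3,0,0,0],[0,0,-0.3,0,0,0],[0,0,-0.2,0,0,0],[0,0,0,0,0,0],[0,0,0,0,0,0],[0,0,0,0,0,0]]}}

```text
t: 38.1
tool_pos: [540.1, 313.8, 64.8]
orientation: [0.994, 0.112, 0.0, -0.0]
contact_force: [-0.1, -0.8, -0.2]
gripper_width: 20.1
grasp_force: 12.6
```

Call:
{"name": "step_arm", "arguments": {"rows": [[0,0,0,0,0,0],[0,0,0,0,0,0],[0,0,0,0,0,0]], "grip": -0.52}}

```text
t: 38.35
tool_pos: [540.1, 313.9, 64.9]
orientation: [0.994, 0.112, 0.0, -0.0]
contact_force: [-0.1, 0.2, -0.2]
gripper_width: 21.5
grasp_force: 11.1
```

Call:
{"name": "step_arm", "arguments": {"rows": [[0,0,0,0,0,0],[0,0,0,0,0,0]], "grip": -0.5}}

```text
t: 38.52
tool_pos: [540.1, 313.8, 64.8]
orientation: [0.994, 0.112, 0.0, -0.0]
contact_force: [0.6, -0.3, -0.7]
gripper_width: 22.1
grasp_force: 10.1
```

Call:
{"name": "step_arm", "arguments": {"rows": [[0,0,0,0,0,0],[0,0,0,0,0,0],[0,0,0,0,0,0]], "grip": -0.492}}

```text
t: 38.77
tool_pos: [540.1, 313.9, 64.8]
orientation: [0.994, 0.112, 0.0, -0.0]
contact_force: [0.4, 0.2, 0.5]
gripper_width: 22.3
grasp_force: 8.6
```

Call:
{"name": "step_arm", "arguments": {"rows": [[0,0,0,0,0,0],[0,0,0,0,0,0],[0,0,0,0,0,0]], "grip": -0.488}}

```text
t: 39.02
tool_pos: [540.0, 313.8, 64.8]
orientation: [0.994, 0.112, 0.0, -0.0]
contact_force: [-0.1, -0.4, 0.4]
gripper_width: 22.5
grasp_force: 5.5
```

Call:
{"name": "step_arm", "arguments": {"rows": [[0,0,0.1,0,0,0],[0,0,0.3,0,0,0],[0,0,0.5,0,0,0],[0,0,0.7,0,0,0],[0,0,0.8,0,0,0],[0,0,0.8,0,0,0],[0,0,0.6,0,0,0],[0,0,0.3,0,0,0]]}}

```text
t: 39.68
tool_pos: [541.1, 314.4, 149.7]
orientation: [0.994, 0.112, 0.002, -0.001]
contact_force: [0.2, 0.4, -1.0]
gripper_width: 22.8
grasp_force: 5.5
```

Call:
{"name": "step_arm", "arguments": {"rows": [[-0.017,-0.3,0,0,0,0],[-0.017,-0.6,0,0,0,0],[-0.017,-0.9,0,0,0,0],[-0.017,-0.9,0,0,0,0],[-0.017,-0.9,0,0,0,0],[-0.017,-0.9,0,0,0,0],[-0.017,-0.9,0,0,0,0],[-0.017,-0.9,0,0,0,0]]}}

```text
t: 40.35
tool_pos: [536.3, 185.0, 145.5]
orientation: [0.994, 0.112, -0.001, 0.001]
contact_force: [1.3, -0.4, -0.4]
gripper_width: 22.7
grasp_force: 5.5
```

Call:
{"name": "step_arm", "arguments": {"rows": [[-0.017,-0.9,0,0,0,0],[-0.017,-0.9,0,0,0,0],[-0.017,-0.9,0,0,0,0],[-0.017,-0.9,0,0,0,0],[-0.017,-0.9,0,0,0,0],[-0.017,-0.9,0,0,0,0],[-0.017,-0.9,0,0,0,0],[-0.017,-0.9,0,0,0,0]]}}

```text
t: 41.02
tool_pos: [533.1, 41.4, 145.7]
orientation: [0.994, 0.112, -0.001, 0.0]
contact_force: [-0.5, -0.5, -0.6]
gripper_width: 22.7
grasp_force: 5.5
```

Call:
{"name": "step_arm", "arguments": {"rows": [[-0.017,-0.9,0,0,0,0],[-0.017,-0.9,0,0,0,0],[-0.017,-0.9,0,0,0,0],[-0.017,-0.9,0,0,0,0],[-0.017,-0.9,0,0,0,0],[-0.017,-0.9,0,0,0,0],[-0.017,-0.9,0,0,0,0],[-0.017,-0.9,0,0,0,0]]}}

```text
t: 41.68
tool_pos: [530.0, -102.2, 145.7]
orientation: [0.994, 0.112, -0.001, -0.0]
contact_force: [0.3, -0.5, -0.7]
gripper_width: 22.5
grasp_force: 5.5
```

Call:
{"name": "step_arm", "arguments": {"rows": [[-0.017,-0.9,0,0,0,0],[-0.017,-0.9,0,0,0,0],[-0.017,-0.9,0,0,0,0],[-0.017,-0.9,0,0,0,0],[-0.017,-0.9,0,0,0,0],[-0.017,-0.9,0,0,0,0],[-0.017,-0.45,0,0,0,0],[-0.017,-0.22,0,0,0,0]]}}

```text
t: 42.35
tool_pos: [527.5, -223.9, 145.9]
orientation: [0.994, 0.111, -0.001, 0.0]
contact_force: [0.1, 0.6, -0.3]
gripper_width: 22.8
grasp_force: 5.5
```

Call:
{"name": "step_arm", "arguments": {"rows": [[0,0,-0.3,0,0,0],[0,0,-0.5,0,0,0],[0,0,-0.6,0,0,0],[0,0,-0.6,0,0,0],[0,0,-0.5,0,0,0],[0,0,-0.3,0,0,0],[0,0,0,0,0,0],[0,0,0,0,0,0]]}}

```text
t: 43.02
tool_pos: [529.0, -221.4, 90.2]
orientation: [0.994, 0.112, -0.0, -0.0]
contact_force: [0.4, 0.5, -0.1]
gripper_width: 22.4
grasp_force: 5.5
```

```bash
python3 - <<'E'
from cells import *
s=st(); im,K,W=snap('wrist')
x,y,z=s['tool_pos'];print(proj(K,W,(x-1.4,y-.6,z-57)))
mounts(im,K,W,7,vmax=285);cells(im,K,W)
E
```

```text
t 43.02 tcp [ 529.  -221.4   90.2] yawY -77.1 zax [-0.001  0.    -1.   ] w 22.4 gf 5.5 F [ 0.4  0.5 -0.1]
[279.98464629 227.85458475]
mount px [273 153  22  23 238] [283.6 163.7] [ 568.9 -215.4    7. ]
mount px [ 468  190   51   51 1286] [488.6 213. ] [ 567.2 -381.6    7. ]
mount px [164 207  24  23 301] [176.5 217.5] [ 508.6 -142.5    7. ]
mount px [217 208  22  22 266] [228.5 218. ] [ 517.4 -182.7    7. ]
mount px [269 216  23  24 268] [280.4 227.4] [ 518.9 -224.5    7. ]
cell 228.0 217.5 33.0 36.0 90.0 [ 519.1 -182.6   11. ]
cell 176.5 217.5 33.0 37.0 90.0 [ 510.2 -143.6   11. ]
cell 280.0 166.5 37.0 36.0 90.0 [ 566.7 -213.1   11. ]
cell 225.5 166.0 36.0 37.0 90.0 [ 558.1 -173.7   11. ]
cell 171.5 166.0 36.0 39.0 90.0 [ 549.2 -134.8   11. ]
```

Call:
{"name": "step_arm", "arguments": {"rows": [[0,0,-0.4,0,0,0],[0,0,-0.35,0,0,0],[0,0,-0.2,0,0,0],[0,0,-0.05,0,0,0],[0,0,0,0,0,0],[0,0,0,0,0,0],[0,0,0,0,0,0]]}}

```text
t: 43.65
tool_pos: [529.3, -221.7, 70.9]
orientation: [0.994, 0.112, 0.0, 0.0]
contact_force: [1.0, 0.0, -0.8]
gripper_width: 22.4
grasp_force: 5.4
```

Call:
{"name": "step_arm", "arguments": {"rows": [[0,0,0,0,0,0],[0,0,0,0,0,0],[0,0,0,0,0,0]], "grip": -0.5}}

```text
t: 43.9
tool_pos: [529.2, -221.7, 70.9]
orientation: [0.994, 0.112, 0.0, 0.0]
contact_force: [0.1, 0.2, 0.2]
gripper_width: 22.1
grasp_force: 10.2
```

Call:
{"name": "step_arm", "arguments": {"rows": [[0,0,0,0,0,0],[0,0,0,0,0,0],[0,0,0,0,0,0],[0,0,0,0,0,0]], "grip": -0.516}}

```text
t: 44.23
tool_pos: [529.1, -221.7, 70.7]
orientation: [0.994, 0.112, -0.0, 0.0]
contact_force: [-0.1, 0.0, -0.8]
gripper_width: 21.5
grasp_force: 10.9
```

Call:
{"name": "step_arm", "arguments": {"rows": [[0,0,0.2,0,0,0],[0,0,0.4,0,0,0],[0,0,0.7,0,0,0],[0,0,0.7,0,0,0],[0,0,0.8,0,0,0],[0,0,0.7,0,0,0],[0,0,0.3,0,0,0],[0,0,0,0,0,0]]}}

```text
t: 44.9
tool_pos: [530.3, -222.1, 148.7]
orientation: [0.994, 0.112, 0.002, 0.001]
contact_force: [0.1, 0.7, -0.3]
gripper_width: 21.4
grasp_force: 10.9
```

```bash
python3 - <<'E'
from cells import *
s=st(); im,K,W=snap('wrist','w9')
mounts(im,K,W,13,vmax=285);cells(im,K,W)
im,K,W=snap('side'); find('m0_mid','side'); find('slot','side')
im,K,W=snap('scene'); find('m0_mid','scene')
mounts(im,K,W,7)
E
```

```text
t 44.9 tcp [ 530.3 -222.1  148.7] yawY -77.13 zax [ 0.003 -0.001 -1.   ] w 21.4 gf 10.9 F [ 0.1  0.7 -0.3]
mount px [273 148  17  18 237] [281.1 156.7] [ 569.6 -215.1   13. ]
mount px [427 177  39  40 721] [442.2 194.7] [ 568.8 -372.7   13. ]
mount px [186 193  18  17 242] [194.5 201.1] [ 510.3 -143.9   13. ]
mount px [228 193  18  18 229] [236.4 201.5] [ 518.7 -183.    13. ]
mount px [271 194  17  17 215] [278.8 201.9] [ 527.4 -222.6   13. ]
cell 278.0 201.0 28.0 28.0 90.0 [ 527.5 -221.8   11. ]
cell 236.5 200.5 27.0 29.0 90.0 [ 519.2 -182.7   11. ]
cell 195.0 200.5 27.0 30.0 90.0 [ 510.3 -143.9   11. ]
cell 278.5 159.0 30.0 29.0 90.0 [ 566.8 -213.3   11. ]
cell 235.0 159.0 30.0 30.0 90.0 [ 557.8 -174.    11. ]
cell 191.5 158.5 29.0 31.0 90.0 [ 549.3 -134.8   11. ]
m0_mid side [(0.54, [508.8, -145.1, 15.4])]
slot side [(0.59, [475.2, 61.2, 57.2]), (0.58, [582.4, -168.1, 29.5])]
m0_mid scene [(0.43, [512.5, -144.5, 9.8])]
mount px [419   0  18   8  74] [429.6   1.9] [-824.1 -746.9    7. ]
mount px [501  26  59  42 905] [534.   46.8] [-858.7 -198.6    7. ]
mount px [455 405  41  15 476] [476.3 413. ] [571.2 565.6   7. ]
```

Call:
{"name": "step_arm", "arguments": {"rows": [[-0.14,0.3,0,0,0,-0.072],[-0.14,0.6,0,0,0,-0.072],[-0.14,0.9,0,0,0,-0.072],[-0.14,0.9,0,0,0,-0.072]], "grip": -0.49}}

```text
t: 45.53
tool_pos: [517.3, -166.9, 146.3]
orientation: [0.995, 0.096, -0.0, -0.0]
contact_force: [1.1, -0.3, -0.7]
gripper_width: 22.5
grasp_force: 9.9
```

Call:
{"name": "step_arm", "arguments": {"rows": [[-0.14,0.9,0,0,0,-0.072],[-0.14,0.9,0,0,0,-0.072],[-0.14,0.9,0,0,0,-0.072],[-0.14,0.9,0,0,0,-0.072]], "grip": -0.46}}

```text
t: 45.87
tool_pos: [506.0, -94.3, 146.4]
orientation: [0.997, 0.082, -0.0, -0.0]
contact_force: [0.3, 0.2, -0.5]
gripper_width: 23.9
grasp_force: 9.4
```

Call:
{"name": "step_arm", "arguments": {"rows": [[-0.14,0.9,0,0,0,-0.072],[-0.14,0.9,0,0,0,-0.072],[-0.14,0.9,0,0,0,-0.072],[-0.14,0.9,0,0,0,-0.072]], "grip": -0.43}}

```text
t: 46.2
tool_pos: [494.8, -22.3, 146.4]
orientation: [0.998, 0.067, -0.0, -0.0]
contact_force: [-0.1, 0.3, -0.7]
gripper_width: 25.2
grasp_force: 8.9
```

Call:
{"name": "step_arm", "arguments": {"rows": [[-0.14,0.9,0,0,0,-0.072],[-0.14,0.9,0,0,0,-0.072],[-0.14,0.9,0,0,0,-0.072],[-0.14,0.9,0,0,0,-0.072],[-0.14,0.5,0,0,0,-0.072],[-0.14,0.26,0,0,0,-0.072],[0,0,0,0,0,0],[0,0,0,0,0,0]], "grip": -0.4}}

```text
t: 46.87
tool_pos: [478.4, 63.2, 146.6]
orientation: [0.999, 0.045, -0.0, 0.0]
contact_force: [-0.8, -0.4, -0.2]
gripper_width: 26.6
grasp_force: 8.5
```

Call:
{"name": "step_arm", "arguments": {"rows": [[0,0,0,0,0,0],[0,0,0,0,0,0],[0,0,0,0,0,0]], "grip": -0.385}}

```text
t: 47.12
tool_pos: [478.9, 62.7, 146.7]
orientation: [0.999, 0.044, -0.0, 0.0]
contact_force: [0.2, 0.1, -0.3]
gripper_width: 27.3
grasp_force: 8.3
```

```bash
python3 - <<'E'
from cells import *
s=st(); im,K,W=snap('wrist')
x,y,z=s['tool_pos']
for p in [(x,y,z-61),(x-1.5,y,z-61),(477.4,63.2,56)]: print(proj(K,W,p))
find('slot','wrist'); find('tweezers_tips','wrist')
cv2.imwrite('pics/w10.png',cv2.resize(im[150:270,210:350],None,fx=5,fy=5,interpolation=cv2.INTER_CUBIC)[:,:,::-1])
E
```

```text
t 47.12 tcp [478.9  62.7 146.7] yawY -84.97 zax [-0. -0. -1.] w 27.3 gf 8.3 F [ 0.2  0.1 -0.3]
[279.34404058 223.95420139]
[279.15991021 225.91966739]
[278.49281306 213.72156505]
slot wrist []
tweezers_tips wrist [(0.56, [481.1, 62.0, 86.0])]
```

View pics/w10.png

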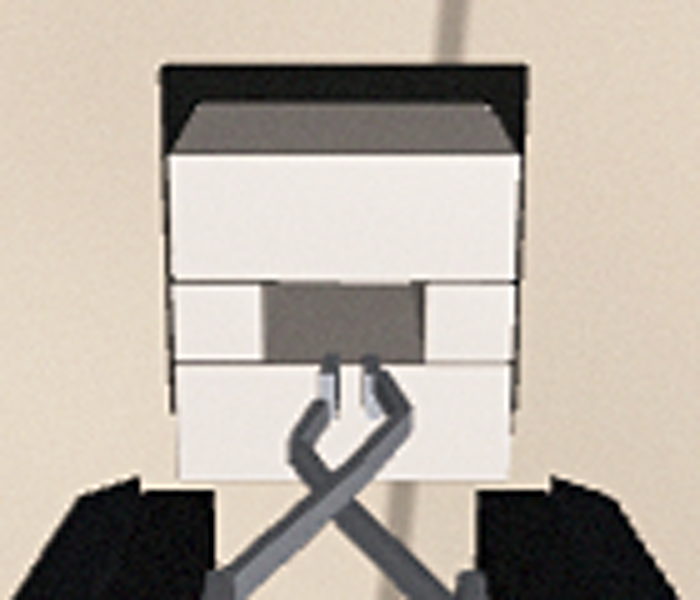

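Call:
{"name": "step_arm", "arguments": {"rows": [[-0.02,0.02,-0.4,0,0,0],[0,0,-0.5,0,0,0],[0,0,-0.5,0,0,0],[0,0,-0.4,0,0,0],[0,0,0,0,0,0],[0,0,0,0,0,0]]}}

```text
t: 47.77
tool_pos: [477.7, 63.9, 109.9]
orientation: [0.999, 0.045, -0.001, 0.0]
contact_force: [-0.3, 0.8, -0.4]
gripper_width: 27.6
grasp_force: 8.3
```

Call:
{"name": "step_arm", "arguments": {"rows": [[0,0,-0.2,0,0,0],[0,0,-0.2,0,0,0],[0,0,0,0,0,0]]}}

```text
t: 48.02
tool_pos: [478.1, 63.9, 102.2]
orientation: [0.999, 0.045, -0.0, 0.0]
contact_force: [-0.7, -0.3, 0.1]
gripper_width: 27.2
grasp_force: 8.3
```

Tips are inside the slot with no contact; continue down, then release gradually.

Call:
{"name": "step_arm", "arguments": {"rows": [[0,0,-0.4,0,0,0],[0,0,-0.5,0,0,0],[0,0,-0.5,0,0,0],[0,0,-0.25,0,0,0],[0,0,0,0,0,0],[0,0,0,0,0,0],[0,0,0,0,0,0]]}}

```text
t: 48.6
tool_pos: [478.5, 64.0, 69.8]
orientation: [0.999, 0.045, 0.0, -0.0]
contact_force: [-0.0, -1.1, 1.4]
gripper_width: 27.3
grasp_force: 8.3
```

Call:
{"name": "step_arm", "arguments": {"rows": [[0,0,-0.05,0,0,0],[0,0,0,0,0,0],[0,0,0,0,0,0]]}}

```text
t: 48.85
tool_pos: [478.5, 64.0, 68.9]
orientation: [0.999, 0.045, 0.0, -0.0]
contact_force: [-0.2, 0.2, -1.2]
gripper_width: 27.1
grasp_force: 8.3
```

Call:
{"name": "step_arm", "arguments": {"rows": [[0,0,-0.08,0,0,0],[0,0,0,0,0,0],[0,0,0,0,0,0]]}}

```text
t: 49.1
tool_pos: [478.3, 64.0, 67.1]
orientation: [0.999, 0.044, -0.0, -0.0]
contact_force: [0.4, -1.1, -0.1]
gripper_width: 26.9
grasp_force: 8.3
```

Call:
{"name": "step_arm", "arguments": {"rows": [[0,0,0,0,0,0],[0,0,0,0,0,0]], "grip": -0.37}}

```text
t: 49.27
tool_pos: [478.3, 64.0, 67.1]
orientation: [0.999, 0.045, -0.0, -0.0]
contact_force: [1.1, -0.1, 0.2]
gripper_width: 27.5
grasp_force: 8.2
```

Call:
{"name": "step_arm", "arguments": {"rows": [[0,0,0,0,0,0],[0,0,0,0,0,0],[0,0,0,0,0,0]], "grip": -0.35}}

```text
t: 49.52
tool_pos: [478.3, 64.0, 67.1]
orientation: [0.999, 0.045, 0.0, 0.0]
contact_force: [-0.6, -0.1, -0.9]
gripper_width: 28.8
grasp_force: 6.3
```

Call:
{"name": "step_arm", "arguments": {"rows": [[0,0,0,0,0,0],[0,0,0,0,0,0],[0,0,0,0,0,0]], "grip": -0.3}}

```text
t: 49.77
tool_pos: [478.4, 64.0, 67.2]
orientation: [0.999, 0.045, 0.0, -0.0]
contact_force: [-0.2, -0.8, -0.4]
gripper_width: 30.9
grasp_force: 0.0
```

Call:
{"name": "step_arm", "arguments": {"rows": [[0,0,0,0,0,0],[0,0,0,0,0,0],[0,0,0,0,0,0],[0,0,0,0,0,0],[0,0,0,0,0,0]], "grip": 0}}

```text
t: 50.18
tool_pos: [478.3, 64.0, 67.1]
orientation: [0.999, 0.045, -0.0, 0.0]
contact_force: [-0.2, -0.0, 0.1]
gripper_width: 43.9
grasp_force: 0.0
```

Call:
{"name": "step_arm", "arguments": {"rows": [[0,0,0.3,0,0,0],[0,0,0.6,0,0,0],[0,0,1,0,0,0],[0,0,1,0,0,0],[0,0,1,0,0,0],[0,0,1,0,0,0],[0,0,1,0,0,0],[0,0,1,0,0,0]]}}

```text
t: 50.85
tool_pos: [478.1, 63.9, 206.6]
orientation: [0.999, 0.045, 0.0, -0.0]
contact_force: [-0.1, -0.0, 0.4]
gripper_width: 44.0
grasp_force: 0.0
```

```bash
python3 - <<'E'
from cells import *
s=st(); im,K,W=snap('wrist','w11')
for q in ['tweezers_tips','tweezers_grip','lid_handle']: find(q,'wrist')
snap('side')
for q in ['tweezers_tips','tweezers_grip','lid_handle','lid_hinge']: find(q,'side')
snap('scene')
for q in ['tweezers_tips','tweezers_grip','lid_handle']: find(q,'scene')
u,v=proj(K,W,(477.6,63.4,126)); print('expected rear px',u,v)
cv2.imwrite('pics/w11c.png',cv2.resize(im[140:300,140:420],None,fx=2.8,fy=2.8,interpolation=cv2.INTER_CUBIC)[:,:,::-1])
E
```

```text
t 50.85 tcp [478.1  63.9 206.6] yawY -84.89 zax [ 0.  0. -1.] w 44.0 gf 0.0 F [-0.1 -0.   0.4]
tweezers_tips wrist [(0.8, [479.1, 62.4, 9.9])]
tweezers_grip wrist [(0.95, [475.4, 62.6, 87.5]), (0.54, [541.2, -176.7, -0.5])]
lid_handle wrist [(0.38, [481.9, 63.4, 10.8])]
tweezers_tips side [(0.67, [478.9, 60.6, 13.2])]
tweezers_grip side [(0.53, [478.0, 63.6, 87.4])]
lid_handle side []
lid_hinge side []
tweezers_tips scene [(0.56, [479.6, 64.1, 9.6])]
tweezers_grip scene [(0.63, [476.0, 66.0, 87.4])]
lid_handle scene [(0.62, [567.0, -212.7, 3.3])]
expected rear px 279.9231165853854 216.49086166143684
```

Call:
{"name": "step_arm", "arguments": {"rows": [[0.46,-0.88,0,0,0,0.1],[0.46,-0.88,0,0,0,0.1],[0.46,-0.88,0,0,0,0.1],[0.46,-0.88,0,0,0,0.1],[0.46,-0.88,0,0,0,0.1],[0.46,-0.88,0,0,0,0.1],[0.46,-0.88,0,0,0,0.1],[0.46,-0.88,0,0,0,0.1]]}}

```text
t: 52.17
tool_pos: [552.2, -77.8, 204.9]
orientation: [0.996, 0.087, -0.0, -0.0]
contact_force: [-0.5, 0.6, -0.3]
gripper_width: 44.2
grasp_force: 0.0
```

Call:
{"name": "step_arm", "arguments": {"rows": [[0.46,-0.88,0,0,0,0.1],[0.46,-0.88,0,0,0,0.1],[0.46,-0.88,0,0,0,0.1],[0.46,-0.88,0,0,0,0.1],[0.46,-0.88,0,0,0,0.1],[0,0,0,0,0,0],[0,0,0,0,0,0],[0,0,0,0,0,0]]}}

```text
t: 52.83
tool_pos: [597.5, -163.7, 204.7]
orientation: [0.994, 0.113, -0.0, -0.001]
contact_force: [0.2, 0.1, 0.6]
gripper_width: 44.0
grasp_force: 0.0
```

```bash
python3 - <<'E'
from cells import *
s=st(); im,K,W=snap('wrist','w12')
find('lid_handle','wrist');find('lid_handle','wrist',rec=True);find('box','wrist')
snap('scene');find('lid_handle','scene')
snap('side');find('lid_handle','side')
for p in [(597.9,-164.5,140),(599.9,-164,155),(595,-165.5,116)]: print(proj(K,W,p))
cv2.imwrite('pics/w12c.png',cv2.resize(im[90:290,140:420],None,fx=2.8,fy=2.8,interpolation=cv2.INTER_CUBIC)[:,:,::-1])
E
```

```text
t 52.83 tcp [ 597.5 -163.7  204.7] yawY -77.06 zax [-0.001  0.001 -1.   ] w 44.0 gf 0.0 F [0.2 0.1 0.6]
lid_handle wrist [(0.71, [604.3, -167.2, 139.6])]
lid_handle wrist [(0.73, [597.6, -165.7, 111.6])]
box wrist [(0.92, [541.8, -179.1, 0.9])]
lid_handle scene [(0.57, [601.9, -163.9, 133.6]), (0.33, [563.0, -175.5, 4.3])]
lid_handle side []
[280.73132918 222.1189903 ]
[280.82927357 226.31577924]
[280.92418094 216.17303284]
```

View pics/w12c.png

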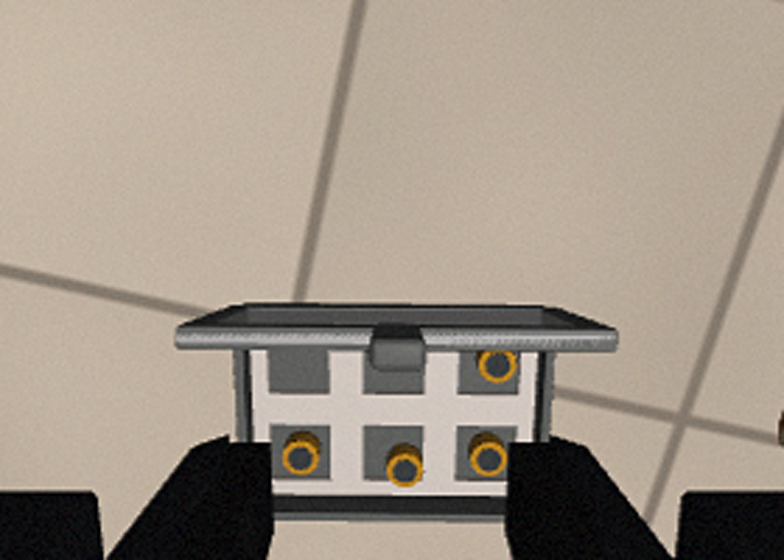

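```bash
python3 - <<'E'
from cells import *
s=st(); im,K,W=snap('wrist')
mounts(im,K,W,18); mounts(im,K,W,12); cells(im,K,W)
hsv=cv2.cvtColor(im,cv2.COLOR_RGB2HSV)
m=((hsv[...,1]>120)&(hsv[...,0]>8)&(hsv[...,0]<34)&(hsv[...,2]>170)).astype(np.uint8); m[290:]=0
n,l,st_,c=cv2.connectedComponentsWithStats(m)
for i in range(1,n):
    if st_[i,4]>25:
        pts=np.argwhere(l==i)[:,::-1].astype(np.float32); (e,ax,a)=cv2.fitEllipse(cv2.convexHull(pts)); print('rim',np.round(e,1),np.round(ax,1),round(a),ray(K,W,*e,18).round(1))
E
```

```text
t 53.23 tcp [ 597.9 -164.5  205.2] yawY -77.07 zax [ 0.  0. -1.] w 44.3 gf 0.0 F [-0.2 -0.6  0.1]
mount px [310 215  14  12 123] [316.3 220.4] [ 569.4 -215.    18. ]
mount px [432 237  29  28 387] [444.1 249.8] [ 567.8 -372.4   18. ]
mount px [240 247  13  13 133] [246.4 252.8] [ 511.6 -144.5   18. ]
mount px [307 248  13  12 126] [313.2 253.5] [ 528.5 -222.1   18. ]
mount px [277 250  13  14 126] [283.4 257.2] [ 515.9 -188.7   18. ]
mount px [154 298  19  54 300] [158.1 325.6] [386.8 -54.   18. ]
mount px [395 299  10  53 229] [400.  327.3] [ 453.6 -357.2   18. ]
mount px [310 215  14  12 123] [316.3 220.4] [ 567.7 -216.2   12. ]
mount px [432 237  29  28 387] [444.1 249.8] [ 566.  -376.4   12. ]
mount px [240 247  13  13 133] [246.4 252.8] [ 508.8 -144.4   12. ]
mount px [307 248  13  12 126] [313.2 253.5] [ 526.  -223.5   12. ]
mount px [277 250  13  14 126] [283.4 257.2] [ 513.1 -189.4   12. ]
mount px [154 298  19  54 300] [158.1 325.6] [381.8 -52.3  12. ]
mount px [395 299  10  53 229] [400.  327.3] [ 449.8 -361.    12. ]
cell 279.5 252.5 23.0 23.0 90.0 [ 517.7 -183.5   11. ]
rim [316.4 220. ] [11.5 12.8] 85 [ 569.9 -215.1   18. ]
rim [246.  253.1] [11.2 12.2] 102 [ 511.1 -144.1   18. ]
rim [313.3 253.5] [11.2 12. ] 90 [ 528.5 -222.2   18. ]
rim [283.3 257.6] [11.4 11.9] 74 [ 515.3 -188.7   18. ]
```

Call:
{"name": "step_arm", "arguments": {"rows": [[-0.8,-0.18,0,0,0,0],[-0.8,-0.18,0,0,0,0],[-0.8,-0.18,0,0,0,0],[-0.8,-0.18,0,0,0,0],[-0.8,-0.18,0,0,0,0],[-0.8,-0.18,0,0,0,0],[-0.8,-0.18,0,0,0,0],[-0.8,-0.18,0,0,0,0]], "grip": 0.9}}

```text
t: 53.95
tool_pos: [469.2, -193.8, 205.2]
orientation: [0.994, 0.112, 0.0, 0.0]
contact_force: [-0.3, -1.5, 0.4]
gripper_width: 83.8
grasp_force: 0.0
```

Call:
{"name": "step_arm", "arguments": {"rows": [[0,0,-0.8,0,0,0],[0,0,-1,0,0,0],[0,0,-1,0,0,0],[0,0,-1,0,0,0],[0,0,-1,0,0,0],[0,0,-0.95,0,0,0],[0,0,0,0,0,0],[0,0,0,0,0,0]]}}

```text
t: 54.62
tool_pos: [469.4, -193.4, 89.8]
orientation: [0.994, 0.112, -0.001, -0.0]
contact_force: [-0.0, -0.3, 0.3]
gripper_width: 83.8
grasp_force: 0.0
```

Call:
{"name": "step_arm", "arguments": {"rows": [[0,0,0,0,0,0],[0,0,0,0,0,0]]}}

```text
t: 54.78
tool_pos: [470.9, -194.0, 91.4]
orientation: [0.994, 0.112, 0.001, 0.0]
contact_force: [0.3, -0.4, -0.9]
gripper_width: 84.1
grasp_force: 0.0
```

```bash
cat > rims.py <<'E'
from cells import *
def rims(name=None):
    s=st(); im,K,W=snap('wrist',name); cells(im,K,W)
    hsv=cv2.cvtColor(im,cv2.COLOR_RGB2HSV)
    m0=((hsv[...,1]>110)&(hsv[...,0]>8)&(hsv[...,0]<34)).astype(np.uint8)
    v=hsv[...,2]
    m=(m0&(v>170)).astype(np.uint8)
    n,l,q,c=cv2.connectedComponentsWithStats(m)
    for i in range(1,n):
        if 60<q[i,4]<700 and q[i,2]<40 and q[i,3]<40:
            pts=np.argwhere(l==i)[:,::-1].astype(np.float32); e,ax,a=cv2.fitEllipse(cv2.convexHull(pts))
            d=W[:3,:3]@np.linalg.inv(K)@[*e,1]; d/=np.linalg.norm(d)
            # expected ellipse of an upright disc, r=8, z=18
            p=ray(K,W,*e,18); t=np.linspace(0,2*np.pi,60)
            pr=np.array([proj(K,W,p+[8*np.cos(x),8*np.sin(x),0]) for x in t],np.float32); _,ea,eang=cv2.fitEllipse(pr)
            # dark specimen centre
            x,y,w,h=q[i,:4]; sub=v[y:y+h,x:x+w]; dk=np.argwhere((sub<120)&(np.hypot(*(np.indices(sub.shape)-np.array([e[1]-y,e[0]-x])[:,None,None]))<ax[0]*.42))
            print('rim',np.round(e,1),'ax',np.round(ax,1),round(a),'exp',np.round(ea,1),round(eang),p.round(1),'spec',(dk.mean(0)[::-1]+[x,y]).round(1) if len(dk) else None)
E
python3 -c "
from rims import *
rims('r1')"
```

```text
t 54.78 tcp [ 470.9 -194.    91.4] yawY -77.1 zax [ 0.002 -0.001 -1.   ] w 84.1 gf 0.0 F [ 0.3 -0.4 -0.9]
cell 333.5 152.0 39.0 38.0 0.0 [ 527.9 -221.7   11. ]
cell 278.5 152.5 39.0 39.0 -0.0 [ 518.5 -182.4   11. ]
cell 224.0 151.0 38.0 38.0 90.0 [ 510.7 -143.2   11. ]
cell 338.0 93.8 42.4 43.2 2.3 [ 567.3 -213.8   11. ]
cell 278.5 94.0 41.0 42.0 -0.0 [ 557.8 -173.4   11. ]
cell 221.5 93.0 41.0 42.0 0.0 [ 549.6 -134.5   11. ]
rim [342.5  89. ] ax [21.7 24.2] 16 exp [23.5 25.7] 20 [ 570.  -214.8   18. ] spec [342.6  89.1]
rim [224.2 151.2] ax [18.4 21.6] 139 exp [22.1 23.2] 142 [ 511.5 -144.4   18. ] spec [223.6 151.7]
rim [336.  152.5] ax [20.3 21.8] 36 exp [22.  23.2] 39 [ 528.3 -222.1   18. ] spec [336.1 152.8]
rim [285.8 160.2] ax [20.6 21.2] 26 exp [22.3 22.5] 26 [ 515.  -188.6   18. ] spec [285.8 160.2]
```

Call:
{"name": "step_arm", "arguments": {"rows": [[0,0,0.8,0,0,0],[0,0,1,0,0,0],[0,0,1,0,0,0],[0,0,1,0,0,0],[0,0,1,0,0,0],[0,0,0.95,0,0,0]], "grip": 0}}

```text
t: 55.33
tool_pos: [470.2, -193.8, 207.3]
orientation: [0.994, 0.112, 0.001, 0.0]
contact_force: [0.5, 0.2, 0.2]
gripper_width: 45.9
grasp_force: 0.0
```

Call:
{"name": "step_arm", "arguments": {"rows": [[0.8,0.18,0,0,0,0],[0.8,0.18,0,0,0,0],[0.8,0.18,0,0,0,0],[0.8,0.18,0,0,0,0],[0.8,0.18,0,0,0,0],[0.8,0.18,0,0,0,0],[0.8,0.18,0,0,0,0],[0.8,0.18,0,0,0,0]]}}

```text
t: 56.0
tool_pos: [598.9, -164.7, 206.2]
orientation: [0.994, 0.112, 0.001, 0.0]
contact_force: [0.1, 1.1, 0.1]
gripper_width: 44.2
grasp_force: 0.0
```

Call:
{"name": "step_arm", "arguments": {"rows": [[0,0,0,0,0,0],[0,0,0,0,0,0],[0,0,-0.5,0,0,0],[0,0,-0.8,0,0,0],[0,0,-0.8,0,0,0],[0,0,0,0,0,0],[0,0,0,0,0,0],[0,0,0,0,0,0]]}}

```text
t: 56.67
tool_pos: [597.8, -165.3, 163.8]
orientation: [0.994, 0.112, 0.0, 0.0]
contact_force: [-0.0, 0.5, 0.3]
gripper_width: 44.0
grasp_force: 0.0
```

```bash
python3 - <<'E'
from h import *
s=st(); im,K,W=snap('wrist')
g=cv2.cvtColor(im,cv2.COLOR_RGB2GRAY).astype(int)
find('lid_handle','wrist')
for z,k in [(155,2),(140,0),(116,-3)]:
    p=proj(K,W,(597.9+k,-164.5+.2*k,z)); print(z,p.round(1)); print(g[int(p[1]),230:330])
E
```

```text
t 56.67 tcp [ 597.8 -165.3  163.8] yawY -77.13 zax [ 0. -0. -1.] w 44.0 gf 0.0 F [-0.   0.5  0.3]
lid_handle wrist [(0.65, [603.7, -165.7, 138.8]), (0.3, [586.4, -169.9, 26.5])]
155 [278.7 251. ]
[  9  10   9  11   5   8  36 199 201 201 199 198 200 199 197 198 199 200
 198 198 199 203 197 199 199 198 203 197 198 196 196 200 199 196 198 199
 200 198 199 199 203 202 200 199 196 199 197 201 198 199 196 197 200 199
 199 200 201 200 198 197 201 198 199 199 198 200 202 198 198 201 198 198
 202 200 200 200 199 198 197 198 199 201 200 201 200 198 197 197 200 202
 212  78  10  11   9   6   8  17   5   3]
140 [278.6 243.9]
[ 78  71  68  76  73  77  80  75  71  71  77  78  70  71  74  75  77  76
  74  72  74  78  70 131 195 199 199 198 199 199 202 197 201 203 198 205
 182  90  56  70  81  88  88  92  90  90  92  92  92  90  92  94  93  93
  93  92  94  93  90  89  84  75 196 205 200 201 199 200 200 199 199 201
 200 205 179  90  75  79  80  76  80  85  74  78  79  75  84  79  77  80
  79  79  84  75  81  75  76  80  66 164]
116 [278.4 234.3]
[ 91 100  93  91  94  91  93  92  92 100  98  92  94  93  92  96  94 100
  91  92  92  92  91 168 201 203 200 201 204 202 203 202 203 199 201 206
 186  67  49  75  86  93  94  91  95  94  95  92  95  94  98  91  96  93
  99  94  96  95  96  91  86  73 112 204 207 204 205 207 207 208 202 206
 205 209 213 112  97 102  98  97 100 100  97 102 138 142  74  54  57  61
  60  63  66  59  53  73 139 150 110  95]
```

Call:
{"name": "step_arm", "arguments": {"rows": [[0.19,0.04,0,0,0,0],[0,0,-0.4,0,0,0],[0,0,-0.7,0,0,0],[0,0,-0.7,0,0,0],[0,0,-0.35,0,0,0],[0,0,0,0,0,0],[0,0,0,0,0,0],[0,0,0,0,0,0]], "grip": -0.3}}

```text
t: 57.43
tool_pos: [602.3, -164.1, 120.8]
orientation: [0.994, 0.112, 0.001, 0.0]
contact_force: [0.7, 0.6, -0.6]
gripper_width: 30.6
grasp_force: 0.0
```

Call:
{"name": "step_arm", "arguments": {"rows": [[0,0,0,0,0,0],[0,0,0,0,0,0],[0,0,0,0,0,0],[0,0,0,0,0,0]], "grip": -0.8}}

```text
t: 57.77
tool_pos: [602.2, -164.8, 120.7]
orientation: [0.994, 0.112, 0.001, 0.001]
contact_force: [0.3, -0.9, 1.8]
gripper_width: 13.5
grasp_force: 30.0
```

```bash
python3 - <<'E'
from h import *
s=st()
yaw=np.radians(13); ex=np.array([np.cos(yaw),np.sin(yaw)])
g=np.array(s['tool_pos'])+[0,0,19]
hx=np.array([581.5,-168.3]); r=(g[:2]-hx)@ex; h=g[2]-28.5
print('r,h',r,h,np.hypot(r,h),'lat',(g[:2]-hx)@[-ex[1],ex[0]])
ph0=np.arctan2(h,-r); R0=np.hypot(r,h); R0=113 if abs(R0-113)<6 else R0
ph=np.linspace(ph0,0.0,25); print(ph0)
d=np.diff(np.c_[-R0*np.cos(ph),R0*np.sin(ph)],axis=0)
for i,(a,z) in enumerate(d): print([float(round(a*ex[0]/20,2)),float(round(a*ex[1]/20,2)),float(round(z/20,2)),0,0,0],end=',\n' if i%8==7 else ',')
E
```

```text
t 57.77 tcp [ 602.2 -164.8  120.7] yawY -77.13 zax [ 0.001 -0.001 -1.   ] w 13.5 gf 30.0 F [ 0.3 -0.9  1.8]
r,h 21.00899108157547 111.23013015564956 113.19681780292439 lat -1.2166972945337133
1.757475721589667
[-0.4, -0.09, 0.06, 0, 0, 0],[-0.4, -0.09, 0.03, 0, 0, 0],[-0.4, -0.09, 0.0, 0, 0, 0],[-0.4, -0.09, -0.03, 0, 0, 0],[-0.4, -0.09, -0.06, 0, 0, 0],[-0.39, -0.09, -0.09, 0, 0, 0],[-0.39, -0.09, -0.12, 0, 0, 0],[-0.38, -0.09, -0.15, 0, 0, 0],
[-0.37, -0.08, -0.17, 0, 0, 0],[-0.35, -0.08, -0.2, 0, 0, 0],[-0.34, -0.08, -0.23, 0, 0, 0],[-0.32, -0.07, -0.25, 0, 0, 0],[-0.3, -0.07, -0.28, 0, 0, 0],[-0.28, -0.06, -0.3, 0, 0, 0],[-0.26, -0.06, -0.32, 0, 0, 0],[-0.23, -0.05, -0.34, 0, 0, 0],
[-0.21, -0.05, -0.35, 0, 0, 0],[-0.18, -0.04, -0.37, 0, 0, 0],[-0.16, -0.04, -0.38, 0, 0, 0],[-0.13, -0.03, -0.39, 0, 0, 0],[-0.1, -0.02, -0.4, 0, 0, 0],[-0.07, -0.02, -0.41, 0, 0, 0],[-0.04, -0.01, -0.41, 0, 0, 0],[-0.01, -0.0, -0.41, 0, 0, 0],
```

Call:
{"name": "step_arm", "arguments": {"rows": [[-0.4,-0.09,0.06,0,0,0],[-0.4,-0.09,0.03,0,0,0],[-0.4,-0.09,0,0,0,0],[-0.4,-0.09,-0.03,0,0,0],[-0.4,-0.09,-0.06,0,0,0],[-0.39,-0.09,-0.09,0,0,0],[-0.39,-0.09,-0.12,0,0,0],[-0.38,-0.09,-0.15,0,0,0]]}}

```text
t: 58.43
tool_pos: [537.9, -179.0, 113.5]
orientation: [0.994, 0.112, 0.0, 0.0]
contact_force: [3.8, -1.9, 2.4]
gripper_width: 13.2
grasp_force: 30.0
```

Call:
{"name": "step_arm", "arguments": {"rows": [[-0.37,-0.08,-0.17,0,0,0],[-0.35,-0.08,-0.2,0,0,0],[-0.34,-0.08,-0.23,0,0,0],[-0.32,-0.07,-0.25,0,0,0],[-0.3,-0.07,-0.28,0,0,0],[-0.28,-0.06,-0.3,0,0,0],[-0.26,-0.06,-0.32,0,0,0],[-0.23,-0.05,-0.34,0,0,0]]}}

```text
t: 59.1
tool_pos: [489.2, -189.8, 70.5]
orientation: [0.994, 0.112, 0.0, 0.0]
contact_force: [4.8, -4.1, 1.5]
gripper_width: 13.2
grasp_force: 30.0
```

Call:
{"name": "step_arm", "arguments": {"rows": [[-0.21,-0.05,-0.35,0,0,0],[-0.18,-0.04,-0.37,0,0,0],[-0.16,-0.04,-0.38,0,0,0],[-0.13,-0.03,-0.39,0,0,0],[-0.1,-0.02,-0.4,0,0,0],[-0.05,-0.01,-0.3,0,0,0],[-0.03,-0.01,-0.25,0,0,0],[0,0,0,0,0,0]]}}

```text
t: 59.77
tool_pos: [472.3, -193.5, 21.2]
orientation: [0.994, 0.112, 0.0, -0.0]
contact_force: [4.9, -5.9, -0.7]
gripper_width: 13.6
grasp_force: 30.0
```

Call:
{"name": "step_arm", "arguments": {"rows": [[-0.02,0,-0.2,0,0,0],[-0.02,0,-0.2,0,0,0],[0,0,0,0,0,0],[0,0,0,0,0,0],[0,0,0,0,0,0]]}}

```text
t: 60.18
tool_pos: [471.9, -193.7, 14.6]
orientation: [0.994, 0.112, 0.0, 0.0]
contact_force: [2.0, -4.2, 11.1]
gripper_width: 13.3
grasp_force: 30.0
```

Call:
{"name": "step_arm", "arguments": {"rows": [[0,0,-0.1,0,0,0],[0,0,0,0,0,0],[0,0,0,0,0,0],[0,0,0,0,0,0]]}}

```text
t: 60.52
tool_pos: [471.9, -193.7, 13.8]
orientation: [0.994, 0.112, 0.0, 0.0]
contact_force: [-2.2, -2.6, 26.1]
gripper_width: 13.7
grasp_force: 30.0
```

Call:
{"name": "step_arm", "arguments": {"rows": [[0,0,0,0,0,0],[0,0,0,0,0,0],[0,0,0,0,0,0],[0,0,0,0,0,0],[0,0,0,0,0,0]], "grip": 0}}

```text
t: 60.93
tool_pos: [470.5, -192.8, 11.6]
orientation: [0.994, 0.113, -0.001, -0.001]
contact_force: [0.8, 0.3, 0.0]
gripper_width: 43.3
grasp_force: 0.0
```

Call:
{"name": "step_arm", "arguments": {"rows": [[0,0,0.5,0,0,0],[0,0,0.8,0,0,0],[0,0,1,0,0,0],[0,0,1,0,0,0],[0,0,1,0,0,0],[0,0,1,0,0,0],[0,0,1,0,0,0],[0,0,0,0,0,0]]}}

```text
t: 61.6
tool_pos: [473.6, -194.1, 142.2]
orientation: [0.994, 0.112, 0.003, 0.001]
contact_force: [0.5, 0.4, -0.5]
gripper_width: 43.9
grasp_force: 0.0
```

```bash
python3 - <<'E'
from h import *
s=st(); im,K,W=snap('wrist','w13')
find('lid_handle','wrist'); mounts(im,K,W,13,vmax=285)
for c in ['side','scene']:
    snap(c)
    for q in ['lid_handle','tweezers_grip','tweezers_tips']: find(q,c)
g=cv2.cvtColor(im,cv2.COLOR_RGB2GRAY).astype(int)
# handle width in pixels -> height
p=proj(K,W,(471.4,-193.8,31.5)); print(p); print(g[int(p[1]),245:315])
E
```

```text
t 61.6 tcp [ 473.6 -194.1  142.2] yawY -77.11 zax [ 0.006 -0.002 -1.   ] w 43.9 gf 0.0 F [ 0.5  0.4 -0.5]
lid_handle wrist [(0.75, [469.1, -195.1, 32.3]), (0.18, [519.4, -181.0, 3.5])]
mount px [492 119  37  44 709] [505.5 139. ] [ 573.3 -377.3   13. ]
lid_handle side [(0.67, [471.6, -190.1, 30.7]), (0.33, [568.1, -366.3, 3.5]), (0.23, [584.1, -170.6, 30.6])]
tweezers_grip side [(0.69, [477.2, 63.9, 86.0])]
tweezers_tips side [(0.76, [478.7, 60.7, 11.2])]
lid_handle scene [(0.89, [472.0, -195.4, 26.3])]
tweezers_grip scene [(0.65, [475.2, 66.0, 82.1])]
tweezers_tips scene [(0.56, [477.0, 67.6, 10.6])]
[277.98632835 208.36282653]
[179 174 177 177 173 175 172 177 174 174 179 178 177 175 175 175 176 169
 178 176 176 175 179 179 106  70  86  91  89  90  94  89  93  92  96  92
  94  93  99  78  82 173 177 174 173 173 173 173 173 174 176 173 169 175
 172 175 174 174 177 176 174 177 176 175 175 174 176 174 174 175]
```

```bash
python3 - <<'E'
from h import *
s=st(); im,K,W=snap('wrist')
hsv=cv2.cvtColor(im,cv2.COLOR_RGB2HSV)
m=((hsv[...,1]>45)&(hsv[...,0]>8)&(hsv[...,0]<34)&(hsv[...,2]>120)).astype(np.uint8); m[280:]=0
m=cv2.morphologyEx(m,cv2.MORPH_CLOSE,np.ones((7,7)))
n,l,q,c=cv2.connectedComponentsWithStats(m)
for i in range(1,n):
    if 60<q[i,4]<900: print(q[i],ray(K,W,*c[i],15).round(1))
E
```

```text
t 62.1 tcp [ 471.2 -193.3  137.7] yawY -77.09 zax [-0.001  0.    -1.   ] w 43.8 gf 0.0 F [-0.7  0.5 -0.2]
[323  85  19  20 143] [ 570.3 -214.8   15. ]
[225 138  18  18 140] [ 510.9 -143.7   15. ]
[319 139  17  18 127] [ 528.2 -222.6   15. ]
[277 145  18  18 142] [ 515.1 -188.8   15. ]
```

```bash
python3 - <<'E'
import cv2,numpy as np
im=cv2.imread('pics/r1.png'); hsv=cv2.cvtColor(im,cv2.COLOR_BGR2HSV)
o=((hsv[...,1]>110)&(hsv[...,0]>8)&(hsv[...,0]<34))
for n,(u,v) in dict(s0=(342.5,89),c2=(224.2,151.2),c0=(336,152.5),c1=(285.8,160.2)).items():
    yy,xx=np.indices(o.shape); r=np.hypot(xx-u,yy-v)
    dk=o&(hsv[...,2]<=165)&(r<24); br=o&(hsv[...,2]>165)&(r<24)
    a=np.argwhere(dk)[:,::-1]-[u,v]
    print(n,'dark',dk.sum(),'bright',br.sum(),'dark centroid',a.mean(0).round(1),'extent x',a[:,0].min().round(1),a[:,0].max().round(1),'y',a[:,1].min().round(1),a[:,1].max().round(1))
g=hsv[...,2]
print(g[143:178,270:302:2])
E
```

```text
s0 dark 107 bright 205 dark centroid [-4.7  2.5] extent x -13.5 11.5 y -12.0 13.0
c2 dark 98 bright 160 dark centroid [ 1.6 -0.5] extent x -11.2 11.8 y -11.2 11.8
c0 dark 89 bright 170 dark centroid [-4.3 -1.8] extent x -12.0 10.0 y -11.5 10.5
c1 dark 69 bright 168 dark centroid [-0.5 -3.1] extent x -10.8 10.2 y -12.2 9.8
[[ 91  91  94  96  88  93  94  90  89  91  91  92  95  80 197 201]
 [ 94  95  90  94  89  97  89  92  88  95  94  97  92  78 198 201]
 [ 93  94  93  91  91  91  93  92  93  89  98  94  88  83 203 199]
 [ 96  92  90  92  95  91  91  94  95  90  89  91  92  77 204 202]
 [ 90  93  93  91  93  89  99  97  96  95  94  89  94  80 201 198]
 [ 92  88  92  91  88  91  67  62  42  67  95  94  91  77 205 199]
 [ 89  95  90  94  95  80  50  32 112  50  63  94  94  84 203 198]
 [ 88  95  88  96  97  51 131 194 191 198 106  75  97  64 200 199]
 [ 91  87  91  96  42 121 190 187 183 190 195 142  87  63 199 198]
 [ 89  91  89  91  36 186 184 190 191 187 188 199  77  65 200 202]
 [ 88  92  91  60 161 187 190 125  72 148 188 190 107  68 201 201]
 [ 93  88  93  36 187 189 133  63  58  
[... 869 characters left out ...]
  99 167 181 135 130 200 199]
 [ 90  89  86  86  90 176 170 183 177 179 174 183  87 127 197 199]
 [ 70  74  72  74  72 162 174 172 175 171 176  79  69 122 201 199]
 [171 172 169 173 175 168 172 173 174 176 184 164 169 200 169 161]
 [198 198 201 197 197 200 200 183 171 193 196 198 199 196 197 198]
 [195 197 193 198 199 198 199 198 196 195 198 199 196 195 199 201]
 [197 195 195 198 194 195 197 194 195 196 195 197 197 196 200 199]
 [194 197 195 198 196 194 194 196 198 194 192 194 199 197 197 195]
 [194 195 199 196 194 193 193 197 201 198 201 193 197 199 198 194]
 [196 198 194 193 192 198 196 192 195 193 200 198 197 195 195 199]
 [197 199 200 198 199 196 197 196 195 195 199 196 197 198 198 200]]
```

```bash
python3 -c "
from workcell import ticket
print(ticket.job_done())"
```

```text
the job is handed in; nothing more can be done
None
```

I handed the job in, but no verdict came back: the three mounts from the mat are upright in the front pockets, the stored mount is still in its own, the tweezers stand tips down in their slot and the lid is shut. The middle mount shifted about 7 mm inside its pocket after I placed it; from the camera images it still looks upright.

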